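# Empty a screw-top fuse canister and close it again

## Robot

A 6-joint arm with a two-finger parallel gripper is mounted at the origin on the work surface; the furniture and walls round the work are solid. World frame = base frame: x ahead of the robot, y to its left, z up, the work surface at z = 0. Lengths are in m, angles in rad, forces in N, time in s.
With the tool pointing down it reaches from about 0.35 to 0.85 m from the base axis. Payload 8.1 kg.
Tool frame: the origin (TCP) lies midway between the tips of the shut fingers; the grasp point (between the pads) lies ctrl.grip_depth behind it (ctrl.grip_depth is the distance from the TCP to the grasp point, in m); x points along the fingers, z is the direction in which the jaws open and shut, and the axes are right-handed (so a half turn about x gives the same grasp; the last joint's range is limited). The gripper opens to 85 mm and grips with 20 to 120 N. Pads are 22 mm wide; open, the fingers measure 114 mm over their backs; the gripper's body (76 mm by 85 mm) begins 54 mm behind the grasp point. The pads swing forward as they close: fully open they stand 13 mm farther back than shut.
Start: joints at [1.167, 0.13, 1.488, -0, 1.523, -0.085], TCP at [0.188, 0.57, 0.231] pointing down, gripper open.
Joint ranges: [-2.96, 2.96], [-0.89, 2.26], [0.02, 2.5], [-1.34, 4.48], [0, 2.73], [-2.66, 2.66]. Speed limits (rad/s): [2.39, 2.39, 2.79, 3.14, 3.14, 3.14].

## Interface

Orientations are given as a unit quaternion [x, y, z, w].
In Python, from bench import sensors, imaging, ticket, finder, ctrl gives the robot as it stands.
- The arm moves only by the shell command python3 -m handwheel 'ROWS'. ROWS is a JSON object of lists of equal length, an entry for each row: "dr": the turn, a rotation vector about the tool's x, y, z in degrees, a list of three; "xyz": the shift along the tool's x, y, z in cm, a list of three; "grip": the closure, from 0 (fully open) to 1 (shut). A call has 1 to 12 rows; each row shifts and turns the commanded pose from where the row before left it, along the tool's axes as they then stand; what a row does not reach is not made up. A row lasts 1/12 s, in which the tool goes at most 41.7 mm and 7.16 degrees, less where a joint would pass 70% of its speed; a pose out of reach is approached as far as the arm can. A call is refused whole if a number of a shift passes 4.17 or a number of a turn 7.16, either way. A call with a gripper value outside its range is refused whole. The fingers move at their own pace and stop on an object; the grip force is fixed at half the most. Time passes only in rows, so rows that do not move let the fingers close. It gives the time, the measured TCP pose, the force and the opening at its end, in the units of the state.
- sensors.observe(): the state, without advancing time (a new reading comes with each control period).
- imaging.get_image(name): name is "scene" or "side" or "wrist"; returns a dict with "pixels" (420x560x3 uint8, red, green, blue), "fx", "fy", "cx", "cy" (pixels), "extrinsics" (4x4, takes a point from camera to world coordinates). Camera axes: x right, y up, looking along -z (the intrinsics and any distortion apply to the point x, -y, -z); pixel columns grow to the right and rows downward; lengths in m; the calibration is good to about 2 mm. A picture is of the moment at which its call begins. There is no depth.
- ticket.close_job(): hands the job in, once; it reports no verdict.
Trained networks look in the newest picture that a camera, given by its name, has taken for a name from the list of things; names that differ only in an ending like _2 or _b are one class to them, and where a whole thing is asked for, a point or a joint stands for the part that bears it (a point fixed in the world has none). Each returns a list of dicts, best first, with "score" (0 to 1); they miss things now and then, are a little off and sometimes report something else, mostly with a low value. They report only what shows in the picture. A call takes as long as a camera call.
- finder.recognise(thing, camera): "extent" ([left, top, right, bottom] in pixels, round what is visible of it).
- finder.outline_of(thing, camera): "pixels" (420x560 bool, what is visible of it) and "extent" ([left, top, right, bottom] in pixels, round what is visible of it).
- finder.tip_of(thing, camera): "pixel" ([column, row] in pixels: a listed point, or the origin of a listed thing).
The state is a dict: "time_s": time; "q": joint angles; "joint_vel": joint speeds; "effort": joint torques, N m; "eef_pos": TCP position; "tcp_rot": TCP orientation; "force": force on the tool from outside, world axes, zero at the start; "torque": the same for the moment, N m; "opening": finger opening in m.
Only numpy, scipy, OpenCV 4.12 (cv2) and the standard library are available. Lean on these libraries where they do the work, as an engineer would, in place of code of your own. Each camera call takes 0.05 s, during which the arm holds its last target.

## Task

Unscrew the black cap of the square fuse canister that leans in its bench stand, tip both spare fuses out of the canister into the black cast cover that lies open side up as a parts tray, and set the canister fully home in its stand again. Then screw the cap back on until it is down tight on the rim. Leave the two small cartons and the folding rule where they are.

Things in the scene. Friction and masses are not known exactly. Their poses are not given: they have to be found in the camera images.
- stand: Grey sheet-steel bench stand, fixed, 104 x 160 mm foot; origin on the bench under the canister's foot. Pocket: 64 mm between two cheeks reaching 50 mm up the canister's sides (last 11 mm flared); a bed under its lower side, 102 mm long, 44 mm wide above the cheeks; a 14 mm lip opposite. In and out along its axis. The bench beyond it (about x 0.685, y 0.07 m) is bare.
- pocket (a point): Middle of the stand's foot stop, 36 mm above the bench: the canister's origin is here when it is fully home. z = pocket axis, leaning 40 degrees from vertical towards the stand's +y; y = down into the bed, which lies 30 mm from the axis; x = horizontal, across the pocket.
- canister: Off-white square plastic canister, body 60 x 60 x 110 mm, above it a round open neck 55 mm across. About 0.25 kg. Origin: centre of its underside; z to the mouth; x, y square to its flat sides, at the start as those of the pocket. Starts home in the stand, which keeps it from turning; its +x and -x sides are free from 51 mm up.
- mouth (a point): Centre of the canister's mouth, at the rim, 132 mm from its underside; axes as the canister's. Slick straight round bore 49 mm down to the floor 6 mm above the underside, no inner shoulder: the fuses slide out once the mouth points about 25 degrees or more below level. Outside, a right-hand three-start thread, 27 mm lead, each start 140 degrees long.
- cap: Black screw cap, 76 mm across, 22.5 mm high without its finger bar, 0.06 kg. Origin: centre of the skirt's lower edge; z up through the top. Starts tight: axes along the canister's, origin 113.5 mm up the canister's axis. Anticlockwise (seen on its top) unscrews; it rises 7.5 mm per 100 degrees and lifts off after 107 degrees or more; lift 20 mm to clear the neck.
- finger_bar (a point): Middle of the straight bar on the cap's top: 56 mm long (cap x), 18 mm wide (cap y), 26 mm high (13 mm above and below this point). Put the cap on with the bar 110 to 120 degrees anticlockwise of where it was tight: the lugs catch at once, some 8 mm above tight; at other angles they first ride down the threads as it is turned clockwise. Tight = disc on the rim.
- fuse_a: One of two alike porcelain bottle fuses with a grey band, 23 mm across, 50 mm long, 0.03 kg; origin at the centre of its foot, z along its length. Starts inside the canister.
- fuse_b: The other of the two fuses, inside the canister at the start.
- tray: Black cast cover lying open side up, used as a parts tray: 233 mm (x) by 316 mm (y), rim 49 mm above the bench, floor about 11 mm above it. Inside about 190 x 260 mm. Fixed. Origin: centre of its underside.
- carton: Small brown carton 58 x 95 x 48 mm on the bench at the right, to be left alone; origin at the centre of its underside.
- clip_box: Small white carton 60 x 85 x 60 mm on the bench beyond the tray, to be left alone; origin at the centre of its underside.
- rule: Folded wooden folding rule, 18 x 234 x 16 mm, lying on the bench at the right, to be left alone; origin at the centre of its underside.

How it is judged:
On the way, in this order (a step that is already met when the one before it is completed fails the run):
1. the cap is unscrewed and off the canister (distance between cap and canister above 0.14 m), for 0.1 s.
2. both fuses lie in the tray (x of fuse_a in the frame of tray between -0.105 and 0.105 m and y of fuse_a in the frame of tray between -0.145 and 0.145 m and z of fuse_a in the frame of tray between -0.01 and 0.055 m and x of fuse_b in the frame of tray between -0.105 and 0.105 m and y of fuse_b in the frame of tray between -0.145 and 0.145 m and z of fuse_b in the frame of tray between -0.01 and 0.055 m), for 0.2 s.
3. the canister is home in its stand again (distance between canister and pocket below 0.006 m and angle between the z axis of canister and the z axis of pocket, either way round below 0.06 rad), for 0.1 s.
At the end, for the whole second after the job is handed in: Both fuses rest inside the tray; the canister is home in its stand (within 6 mm and 0.06 rad of the pocket); the cap sits square on it (4 mm, 0.05 rad), screwed down to within 1.7 mm of its tight height; all is at rest (all of step 2 and all of step 3 and z of cap in the frame of canister between 0.111 and 0.1152 m and x of cap in the frame of canister between -0.004 and 0.004 m and y of cap in the frame of canister between -0.004 and 0.004 m and angle between the z axis of cap and the z axis of canister, either way round below 0.05 rad and linear speed of each of cap, canister below 0.01 m/s and linear speed of each of fuse_a, fuse_b below 0.03 m/s); the robot touches nothing.
It fails at once if the brown carton is shifted by more than 3 cm (distance of carton from where it was at the start of the episode above 0.03 m).
It fails at once if the white carton is shifted by more than 3 cm (distance of clip_box from where it was at the start of the episode above 0.03 m).
It fails at once if the folding rule is shifted by more than 3 cm (distance of rule from where it was at the start of the episode above 0.03 m).
It also fails if it takes over 72 s, if anything falls off the work surface, if the arm or the gripper's body presses on something with over 40 N, if the wrist force passes 120 N, or if a joint passes its speed limit or range.

## Working session

There is one attempt and no reset: what is moved stays moved. The work goes in short steps, Python scripts to look and compute and a shell command to move; the robot and the scene stay as the last step left them, time stands still between calls to the robot, and variables do not carry over. Pictures are saved under pics/ and viewed, and the job is handed in when it is done.

I'll start by looking at the state and the camera pictures.

```bash
ls -la; mkdir -p pics
python3 - <<'E'
from bench import sensors, imaging, ticket, finder, ctrl
import cv2, numpy as np
np.set_printoptions(precision=4,suppress=True)
print(sensors.observe()); print(ctrl.grip_depth, [a for a in dir(ctrl) if a[0]!='_'])
for n in ["scene","side","wrist"]:
    d=imaging.get_image(n)
    cv2.imwrite(f"pics/{n}0.png",d["pixels"][:,:,::-1])
    print(n,d["fx"],d["fy"],d["cx"],d["cy"],[k for k in d]);print(np.array(d["extrinsics"]))
E
```

```text
total 12
drwxr-xr-x  3 agent agent 4096 Dec  7 16:20 .
drwxr-xr-x 23 root  root  4096 Dec  7 16:20 ..
drwxr-xr-x  2 agent agent 4096 Dec  7 16:20 pics
{'time_s': 0.0, 'q': array([ 1.1666,  0.1312,  1.4893,  0.    ,  1.523 , -0.0854]), 'joint_vel': array([-0.0009,  0.0002,  0.0006, -0.0005,  0.0003, -0.0005]), 'effort': array([ -0.002 , -56.9406, -50.0542,  -0.0003,   0.0152,  -0.    ]), 'eef_pos': array([0.1878, 0.5692, 0.2302]), 'tcp_rot': array([-0.4146,  0.5736,  0.414 ,  0.5724]), 'force': array([-0.4426, -0.2314,  0.1952]), 'torque': array([-0.0002, -0.0236, -0.0091]), 'opening': 0.08546062277619819}
0.0187 ['MotionError', 'grip_depth']
scene 502.35962815622423 502.35962815622423 279.8591107706189 206.84875032036547 ['pixels', 'fx', 'fy', 'cx', 'cy', 'extrinsics']
[[ 0.3914  0.5634 -0.7276 -0.4503]
 [-0.9201  0.2255 -0.3203 -0.5367]
 [-0.0164  0.7948  0.6067  0.9232]
 [ 0.      0.      0.      1.    ]]
side 430.9554342068268 430.9554342068268 275.5108458581978 209.26923008070466 ['pixels', 'fx', 'fy', 'cx', 'cy', 'extrinsics']
[[-0.4357 -0.756   0.4885  1.0872]
 [ 0.9001 -0.3625  0.2419  0.1896]
 [-0.0058  0.545   0.8384  1.0602]
 [ 0.      0.      0.      1.    ]]
wrist 299.4100328125393 299.4100328125393 276.1157334849874 209.5718408026794 ['pixels', 'fx', 'fy', 'cx', 'cy', 'extrinsics']
[[ 0.3122 -0.8982 -0.3094  0.1068]
 [ 0.95    0.2941  0.1047  0.5969]
 [-0.003  -0.3266  0.9451  0.3735]
 [ 0.      0.      0.      1.    ]]
```

View pics/scene0.png

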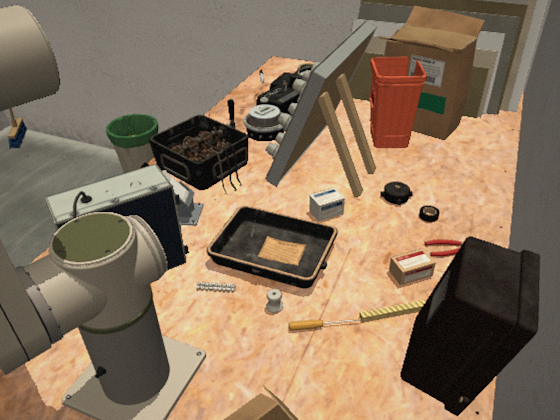

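View pics/side0.png

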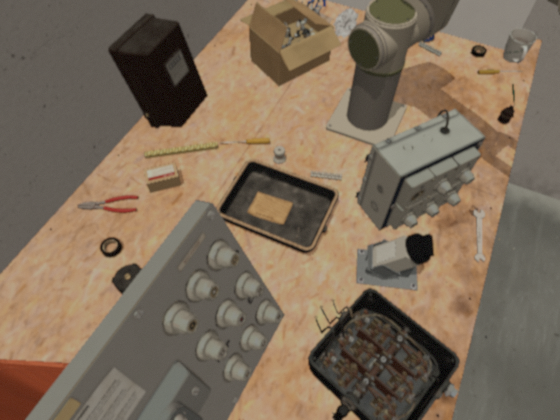

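View pics/wrist0.png

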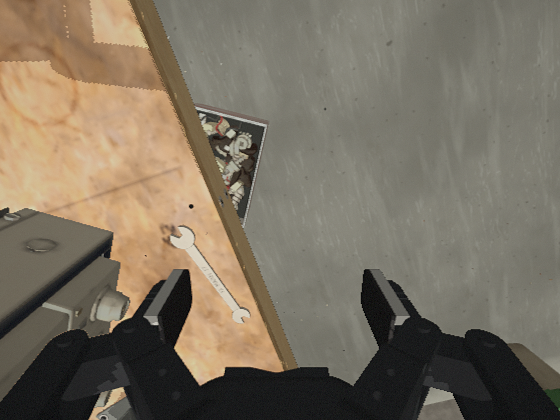

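Run:
```python
import cv2
im=cv2.imread("pics/side0.png")[210:310,335:455]
cv2.imwrite("pics/side0z.png",cv2.resize(im,None,fx=6.5,fy=6,interpolation=cv2.INTER_CUBIC))
im=cv2.imread("pics/scene0.png")[150:250,150:270]
cv2.imwrite("pics/scene0z.png",cv2.resize(im,None,fx=6.5,fy=6,interpolation=cv2.INTER_CUBIC))
from bench import finder
for c in ["side","scene"]:
  for t in ["pocket","canister","cap","finger_bar","stand","tray","carton","clip_box","rule"]:
    try:
        r=finder.tip_of(t,c)
        print(c,t,[(x["score"],x["pixel"]) for x in r[:2]])
    except Exception as e: print(t,e)
```

```text
side pocket [(0.66, [376.0, 263.1]), (0.41, [421.7, 247.9])]
side canister [(0.62, [376.6, 263.6]), (0.39, [182.9, 153.9])]
side cap [(0.9, [418.7, 247.7])]
side finger_bar [(0.69, [427.2, 244.0])]
side stand [(0.78, [375.9, 267.0])]
side tray [(0.65, [278.8, 207.9])]
side carton [(0.64, [163.2, 182.6])]
side clip_box []
side rule [(0.95, [179.6, 148.1]), (0.52, [377.3, 262.5])]
scene pocket [(0.74, [181.9, 201.9])]
scene canister [(0.8, [181.7, 205.8])]
scene cap [(0.5, [153.2, 179.8])]
scene finger_bar [(0.49, [141.8, 168.3]), (0.39, [184.8, 213.4])]
scene stand [(0.67, [185.3, 213.9]), (0.65, [275.5, 255.5])]
scene tray [(0.77, [276.7, 253.6]), (0.66, [180.2, 201.9])]
scene carton [(0.66, [408.7, 273.7])]
scene clip_box [(0.68, [327.2, 211.3])]
scene rule [(0.93, [406.0, 308.3])]
```

View pics/side0z.png

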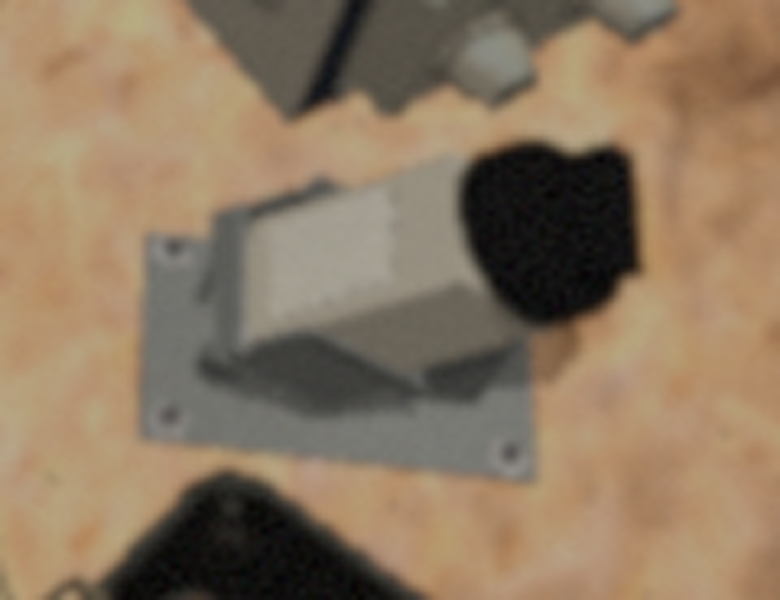

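View pics/scene0z.png

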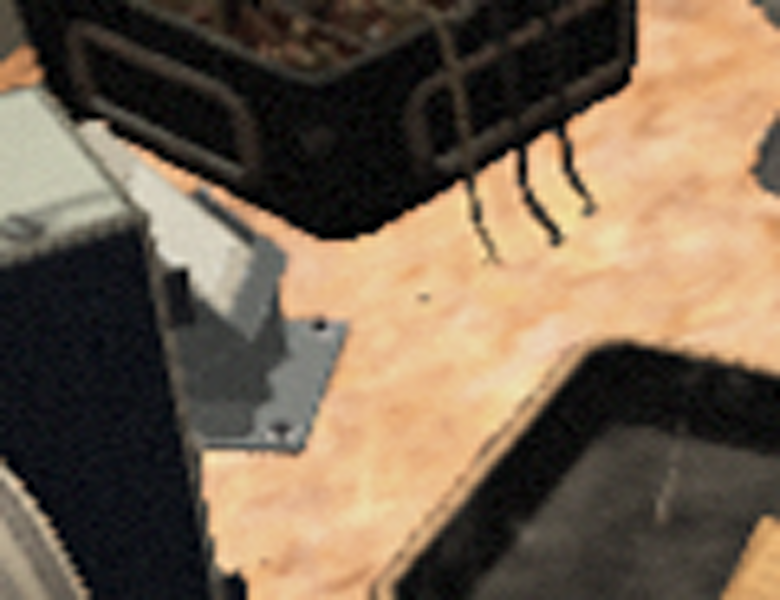

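```bash
cat > h.py <<'E'
import numpy as np, cv2
from scipy.spatial.transform import Rotation as R
CAM={}
CAM['scene']=((502.36,279.859,206.849),np.array([[0.3914,0.5634,-0.7276,-0.4503],[-0.9201,0.2255,-0.3203,-0.5367],[-0.0164,0.7948,0.6067,0.9232],[0,0,0,1]]))
CAM['side']=((430.955,275.511,209.269),np.array([[-0.4357,-0.756,0.4885,1.0872],[0.9001,-0.3625,0.2419,0.1896],[-0.0058,0.545,0.8384,1.0602],[0,0,0,1]]))
def ray(c,p):
    (f,cx,cy),E=CAM[c] if isinstance(c,str) else c
    d=E[:3,:3]@np.array([(p[0]-cx)/f,-(p[1]-cy)/f,-1.])
    return E[:3,3],d/np.linalg.norm(d)
def onz(c,p,z=0):
    o,d=ray(c,p); return o+d*(z-o[2])/d[2]
def proj(c,P):
    (f,cx,cy),E=CAM[c] if isinstance(c,str) else c
    q=(np.atleast_2d(P)-E[:3,3])@E[:3,:3]
    return np.c_[cx+f*q[:,0]/-q[:,2], cy-f*q[:,1]/-q[:,2]]
def tri(*cp):
    A=np.zeros((3,3));b=np.zeros(3)
    for c,p in cp:
        o,d=ray(c,p);M=np.eye(3)-np.outer(d,d);A+=M;b+=M@o
    return np.linalg.solve(A,b)
E
python3 - <<'E'
from h import *
np.set_printoptions(precision=4,suppress=True)
TL,BL,BR=[onz('side',p,0.003) for p in [(357.6,249.2),(356.5,283.),(417.3,290.3)]]
print(TL,BL,BR,np.linalg.norm(TL-BL),np.linalg.norm(BR-BL))
print('yaw y dir',np.degrees(np.arctan2(*(BR-BL)[1::-1])),'x dir',np.degrees(np.arctan2(*(TL-BL)[1::-1])))
for t,z,a,b in [('pocket',.036,(376.0,263.1),(181.9,201.9)),('cap',.123,(418.7,247.7),(153.2,179.8)),('fb',.150,(427.2,244.0),(141.8,168.3)),('stand',0,(375.9,267),(185.3,213.9)),('tray',0,(278.8,207.9),(276.7,253.6)),('carton',0,(163.2,182.6),(408.7,273.7)),('rule',0,(179.6,148.1),(406,308.3))]:
    print(t,tri(('side',a),('scene',b)),onz('side',a,z),onz('scene',b,z))
for n,c,p in [('foot','scene',(150+345/6.5,150+320/6)),('foot','scene',(150+300/6.5,150+450/6))]: print(n,onz(c,p,0.003))
E
```

```text
[0.4916 0.1458 0.003 ] [0.5873 0.1774 0.003 ] [0.5381 0.3269 0.003 ] 0.10084153405729508 0.1573192085666217
yaw y dir 108.23993691478621 x dir -161.72199696655844
pocket [0.5271 0.2069 0.0372] [0.528  0.2046 0.036 ] [0.528  0.2109 0.036 ]
cap [0.4937 0.2788 0.1216] [0.4906 0.284  0.123 ] [0.4921 0.2702 0.123 ]
fb [0.491  0.2983 0.1551] [0.4893 0.2968 0.15  ] [0.4973 0.3069 0.15  ]
stand [ 0.5209  0.2051 -0.0016] [0.5195 0.2086 0.    ] [0.5198 0.1996 0.    ]
tray [ 0.4621 -0.1161 -0.0025] [ 0.461  -0.1097  0.    ] [ 0.4622 -0.1228  0.    ]
carton [ 0.5272 -0.4689 -0.005 ] [ 0.5305 -0.469   0.    ] [ 0.5197 -0.4667  0.    ]
rule [ 0.3964 -0.4886  0.0093] [ 0.3911 -0.4993  0.    ] [ 0.402  -0.4844  0.    ]
foot [0.5823 0.1743 0.003 ]
foot [0.4835 0.1403 0.003 ]
```

Run:
```python
import cv2
im=cv2.imread("pics/side0.png")[80:300,330:530]
cv2.imwrite("pics/side0b.png",cv2.resize(im,None,fx=2.7,fy=2.7,interpolation=cv2.INTER_CUBIC))
im=cv2.imread("pics/scene0.png")[140:320,30:270]
cv2.imwrite("pics/scene0b.png",cv2.resize(im,None,fx=3,fy=3,interpolation=cv2.INTER_CUBIC))
```

```text
(no output)
```

View pics/side0b.png

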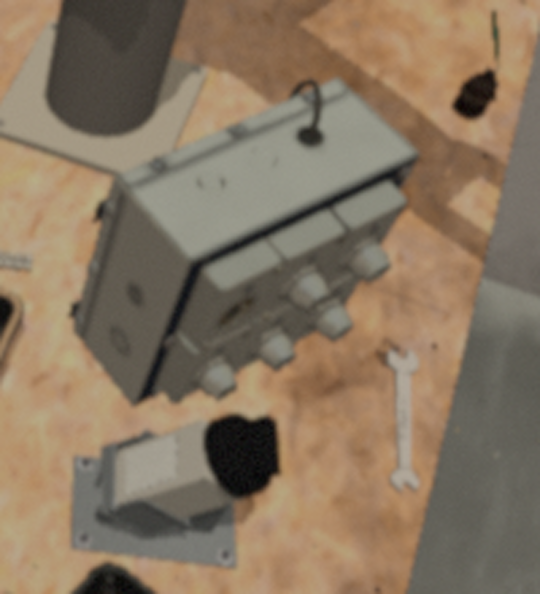

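View pics/scene0b.png

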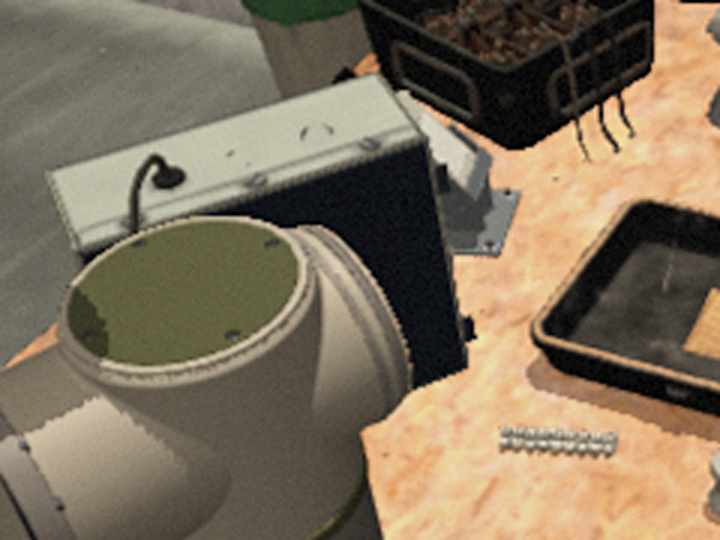

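Run:
```python
from h import *
np.set_printoptions(precision=3,suppress=True)
for n,a,b in [('A',(374.4,146.7),(171.7,186.7)),('B',(404,177),(155,165)),('C',(484.8,136.3),(46.7,197.3)),('D',(456,109.6),(56.7,223.3))]:
    P=tri(('side',a),('scene',b)); print(n,P,proj('side',P)[0]-a,proj('scene',P)[0]-b)
print('bot', onz('side',(380,228),0), onz('side',(358,203),0), onz('scene',(185,262),0))
print('knob tip', onz('side',(330+215/2.7,80+395/2.7),0.06))
# wire box rim corner etc
print('wbox', onz('side',(370,290),0.1),onz('side',(457,360),0.1),onz('side',(311,360),0.1))
print('wbox', onz('scene',(199,186),0),onz('scene',(247,163),0))
print('tray rim', [onz('side',p,0.049) for p in [(249,163),(338,189),(316,249),(219,207)]])
print('panel', [onz('side',p,0.3) for p in [(205,205),(283,312)]])
```

```text
A [0.34  0.093 0.245] [-1.157  0.217] [-1.175 -0.204]
B [0.404 0.185 0.247] [-2.072  0.444] [-1.879 -0.453]
C [0.192 0.333 0.249] [-0.723  0.271] [-0.73  -0.269]
D [0.128 0.246 0.248] [-0.935  0.36 ] [-1.093 -0.36 ]
bot [0.398 0.18  0.   ] [0.344 0.094 0.   ] [0.341 0.09  0.   ]
knob tip [0.397 0.251 0.06 ]
wbox [0.636 0.213 0.1  ] [0.708 0.435 0.1  ] [0.845 0.151 0.1  ]
wbox [ 0.662  0.236 -0.   ] [0.843 0.152 0.   ]
tray rim [array([ 0.383, -0.247,  0.049]), array([0.357, 0.03 , 0.049]), array([0.564, 0.049, 0.049]), array([ 0.56 , -0.249,  0.049])]
panel [array([ 0.699, -0.169,  0.3  ]), array([0.839, 0.08 , 0.3  ])]
```

Run:
```python
from h import *
np.set_printoptions(precision=3,suppress=True)
for a in [(205,205),(283,312)]:
  for b in [(268,180),(375,28),(315,75),(355,25),(280,150),(276,184)]:
    P=tri(('side',a),('scene',b)); print(a,b,P,proj('side',P)[0]-a)
```

```text
(205, 205) (268, 180) [ 0.598 -0.141  0.181] [38.073  0.053]
(205, 205) (375, 28) [ 0.805 -0.171  0.482] [-49.918 -13.29 ]
(205, 205) (315, 75) [ 0.747 -0.122  0.395] [1.48  0.167]
(205, 205) (355, 25) [ 0.809 -0.141  0.492] [-37.041  -8.501]
(205, 205) (280, 150) [ 0.642 -0.133  0.242] [30.305  1.1  ]
(205, 205) (276, 184) [ 0.598 -0.154  0.17 ] [33.783  0.508]
(283, 312) (268, 180) [0.749 0.035 0.018] [-1.686 -0.051]
(283, 312) (375, 28) [ 0.925 -0.059  0.452] [-106.372  -23.966]
(283, 312) (315, 75) [0.873 0.009 0.324] [-44.222  -4.823]
(283, 312) (355, 25) [ 0.926 -0.029  0.458] [-90.568 -16.863]
(283, 312) (280, 150) [0.787 0.03  0.109] [-10.676  -0.416]
(283, 312) (276, 184) [0.75  0.022 0.005] [-6.658 -0.207]
```

Run:
```python
import cv2
im=cv2.imread("pics/scene0.png")[10:260,230:470]
cv2.imwrite("pics/scene0c.png",cv2.resize(im,None,fx=2.4,fy=2.4,interpolation=cv2.INTER_CUBIC))
```

```text
(no output)
```

View pics/scene0c.png

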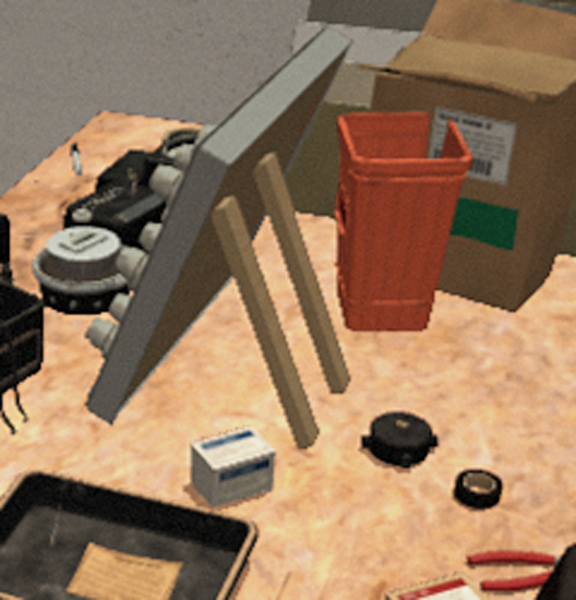

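Run:
```python
from h import *
np.set_printoptions(precision=3,suppress=True)
q=[1.1666,.1312,1.4893,0,1.523,-.0854]
F=R.from_euler('z',q[0])*R.from_euler('y',q[1]+q[2])*R.from_euler('z',q[3])*R.from_euler('y',q[4])*R.from_euler('z',q[5])
T=R.from_quat([-0.4146,0.5736,0.414,0.5724])
print(T.as_matrix()); print((F.inv()*T).as_matrix())
p=np.array([.1878,.5692,.2302]); print(R.from_euler('z',-q[0]).apply(p))
```

```text
[[-0.001 -0.95   0.313]
 [-0.002  0.313  0.95 ]
 [-1.     0.    -0.002]]
[[-0.  0. -1.]
 [ 0.  1.  0.]
 [ 1. -0. -0.]]
[0.597 0.051 0.23 ]
```

```bash
cat >> h.py <<'E'
yaw=np.radians(18.5); pocket=np.array([.527,.207,.036])
def can_axes(yaw=None):
    yaw=globals()['yaw'] if yaw is None else yaw
    x=np.array([np.cos(yaw),np.sin(yaw),0]);ys=np.array([-np.sin(yaw),np.cos(yaw),0]);u=np.array([0,0,1.])
    c,s=np.cos(np.radians(40)),np.sin(np.radians(40))
    return np.c_[x,c*ys-s*u,s*ys+c*u]
def H(Rm,p):
    M=np.eye(4);M[:3,:3]=Rm.as_matrix() if hasattr(Rm,'as_matrix') else Rm;M[:3,3]=p;return M
def now():
    from bench import sensors
    s=sensors.observe();return H(R.from_quat(s['tcp_rot']),s['eef_pos']),s
from scipy.linalg import expm,logm
def plan(T0,T1,N,verbose=True):
    L=np.real(logm(np.linalg.inv(T0)@T1))
    X=expm(L/N)
    xyz=np.round(X[:3,3]*100,2);dr=np.round(np.degrees(R.from_matrix(X[:3,:3]).as_rotvec()),2)
    if verbose: print(f"N={N} xyz={xyz.tolist()} dr={dr.tolist()}",'|xyz|',np.linalg.norm(xyz).round(2),'|dr|',np.linalg.norm(dr).round(2))
    return run(T0,[(xyz,dr)]*N)
def run(T0,rows):
    T=T0.copy();out=[T.copy()]
    for xyz,dr in rows:
        T=T@H(R.from_rotvec(np.radians(dr)),np.array(xyz)/100);out.append(T.copy())
    return out
def tool(xdir,zdir,p):
    x=np.array(xdir)/np.linalg.norm(xdir);z=np.array(zdir)-np.dot(zdir,x)*x;z/=np.linalg.norm(z)
    return H(np.c_[x,np.cross(z,x),z],p)
E
python3 - <<'E'
from h import *
np.set_printoptions(precision=3,suppress=True)
T0,s=now(); C=can_axes()
for sg in (1,-1):
    T1=tool(-C[:,2],sg*C[:,1],pocket+.26*C[:,2])
    print(sg,T1); plan(T0,T1,12)
E
```

```text
1 [[ 0.204 -0.948 -0.243  0.474]
 [-0.61  -0.317  0.726  0.365]
 [-0.766  0.    -0.643  0.235]
 [ 0.     0.     0.     1.   ]]
N=12 xyz=[0.6, -2.47, -1.6] dr=[-2.94, 3.22, -1.07] |xyz| 3.0 |dr| 4.49
-1 [[ 0.204  0.948  0.243  0.474]
 [-0.61   0.317 -0.726  0.365]
 [-0.766  0.     0.643  0.235]
 [ 0.     0.     0.     1.   ]]
N=12 xyz=[1.28, -2.5, 2.64] dr=[11.32, -1.37, -4.12] |xyz| 3.85 |dr| 12.12
```

Run:
```python
from h import *
np.set_printoptions(precision=3,suppress=True)
T0,s=now(); C=can_axes()
T1=tool(-C[:,2],C[:,1],pocket+.34*C[:,2])
for T in plan(T0,T1,10)[::2]: print(T[:3,3],T[:3,0])
```

```text
N=10 xyz=[-0.06, -2.84, -1.63] dr=[-3.52, 3.86, -1.28] |xyz| 3.28 |dr| 5.38
[0.188 0.57  0.231] [ 0.  0. -1.]
[0.233 0.523 0.234] [ 0.009 -0.141 -0.99 ]
[0.284 0.482 0.243] [ 0.035 -0.277 -0.96 ]
[0.339 0.45  0.258] [ 0.077 -0.404 -0.912]
[0.397 0.427 0.276] [ 0.134 -0.516 -0.846]
[0.458 0.414 0.297] [ 0.203 -0.61  -0.766]
```

```bash
python3 -m handwheel '{"dr":[[-3.5,3.9,-1.3],[-3.5,3.9,-1.3],[-3.5,3.9,-1.3],[-3.5,3.9,-1.3]],"xyz":[[0,-2.8,-1.6],[0,-2.8,-1.6],[0,-2.8,-1.6],[0,-2.8,-1.6]],"grip":[0,0,0,0]}'; python3 -c "
from h import *
T,s=now();print(repr(s['q']),T)"
```

```text
time_s: 1.38
eef_pos: [0.2833, 0.4821, 0.2413]
tcp_rot: [-0.56, 0.571, 0.394, 0.452]
force: [-0.1, 0.2, -1.4]
opening: 0.0855
array([ 1.05876071,  0.25315171,  1.35920837, -0.17389267,  1.76151879,
       -0.45536969]) [[ 0.03560593 -0.99656407  0.07478145  0.28330008]
 [-0.28337617  0.06168963  0.95702264  0.48207537]
 [-0.95834762 -0.05526696 -0.28020599  0.24128922]
 [ 0.          0.          0.          1.        ]]
```

```bash
cat >> h.py <<'E'
def fkrot(q):
    return R.from_euler('z',q[0]),R.from_euler('z',q[0])*R.from_euler('y',q[1]),R.from_euler('z',q[0])*R.from_euler('y',q[1]+q[2])
FT=R.from_matrix([[0,0,-1],[0,1,0],[1,0,0]])
def basis(q):
    r1,r2,r3=fkrot(q);F=r3*R.from_euler('z',q[3])*R.from_euler('y',q[4])
    z=[0,0,1]
    return np.c_[r1.apply([1,0,0]),[0,0,1],r2.apply(z),r1.apply([0,1,0]),r3.apply(z),F.apply(z)]
E
cat > data.txt <<'E'
1.1666 0.1312 1.4893 0 1.523 -0.0854 0.1878 0.5692 0.2302
1.05876071 0.25315171 1.35920837 -0.17389267 1.76151879 -0.45536969 0.28330008 0.48207537 0.24128922
E
python3 - <<'E'
from h import *
np.set_printoptions(precision=4,suppress=True)
D=np.loadtxt('data.txt');A=np.vstack([basis(r[:6]) for r in D]);b=D[:,6:].ravel()
x,res,rk,sv=np.linalg.lstsq(A,b,rcond=None);print(x,rk,sv,A@x-b)
# guesses
for g in [(.05,.478,.425,.05,.425,.1),(.05,.478,.5,.05,.55,.1),(.05,.478,.425,.05,.425,.1+.16),(.05,.4,.5,.05,.5,.25)]: print(g,A@np.array(g)-b)
E
```

```text
[-0.0153  0.2526  0.3736  0.0512  0.565   0.3647] 6 [2.4517 1.9896 1.4168 0.1465 0.041  0.004 ] [-0. -0. -0. -0. -0. -0.]
(0.05, 0.478, 0.425, 0.05, 0.425, 0.1) [-0.0254 -0.0624  0.548  -0.0386  0.0206  0.5347]
(0.05, 0.478, 0.5, 0.05, 0.55, 0.1) [0.0276 0.0615 0.6162 0.0318 0.1459 0.6021]
(0.05, 0.478, 0.425, 0.05, 0.425, 0.26) [-0.0255 -0.0626  0.388  -0.0329 -0.0247  0.3813]
(0.05, 0.4, 0.5, 0.05, 0.5, 0.25) [0.0078 0.0153 0.3907 0.0126 0.0598 0.3824]
```

```bash
python3 -m handwheel '{"dr":[[-3.5,3.9,-1.3],[-3.5,3.9,-1.3],[-3.5,3.9,-1.3],[-3.5,3.9,-1.3],[-3.5,3.9,-1.3],[-3.5,3.9,-1.3]],"xyz":[[0,-2.8,-1.6],[0,-2.8,-1.6],[0,-2.8,-1.6],[0,-2.8,-1.6],[0,-2.8,-1.6],[0,-2.8,-1.6]],"grip":[0,0,0,0,0,0]}'
cat > fit.py <<'E'
from h import *
import sys
np.set_printoptions(precision=4,suppress=True)
T,s=now();
if len(sys.argv)<2: open('data.txt','a').write(' '.join(map(str,[*s['q'],*s['eef_pos']]))+'\n')
print('q',s['q'],'t',s['time_s'])
D=np.loadtxt('data.txt');A=np.vstack([basis(r[:6]) for r in D]);b=D[:,6:].ravel()
x,res,rk,sv=np.linalg.lstsq(A,b,rcond=None);print(x,sv,np.abs(A@x-b).max())
E
python3 fit.py
```

```text
time_s: 1.88
eef_pos: [0.4557, 0.4141, 0.2916]
tcp_rot: [0.737, -0.531, -0.339, -0.244]
force: [0.0, 0.2, -0.2]
opening: 0.0856
q [ 0.9651  0.5392  1.0403 -0.5996  1.9648 -1.0481] t 1.8833
[-0.0247  0.2508  0.376   0.0512  0.574   0.3649] [3.0056 2.3908 1.7559 0.364  0.1863 0.0201] 0.00013433448533367587
```

```bash
cat >> h.py <<'E'
from scipy.optimize import least_squares
D_=np.loadtxt('data.txt');A_=np.vstack([basis(r[:6]) for r in D_]);KP=np.linalg.lstsq(A_,D_[:,6:].ravel(),rcond=None)[0]
LO=np.array([-2.96,-.89,.02,-1.34,0,-2.66]);HI=np.array([2.96,2.26,2.5,4.48,2.73,2.66])
def fk(q):
    r=fkrot(q)[2]*R.from_euler('z',q[3])*R.from_euler('y',q[4])*R.from_euler('z',q[5])*FT
    return H(r,basis(q)@KP)
def ik(T,q0,lim=True):
    def e(q):
        F=fk(q);return np.r_[(F[:3,3]-T[:3,3])*5,R.from_matrix(F[:3,:3].T@T[:3,:3]).as_rotvec()]
    best=None
    rng=np.random.default_rng(0)
    for k in range(25):
        st=np.clip(np.array(q0)+(0 if k==0 else rng.normal(0,.8,6)),LO+.02,HI-.02)
        r=least_squares(e,st,bounds=(LO,HI) if lim else (-np.inf,np.inf))
        if r.cost<1e-8:
            return r.x,r.cost
        if best is None or r.cost<best.cost: best=r
    return best.x,best.cost
def getim(name,fn=None):
    from bench import imaging
    d=imaging.get_image(name)
    if fn: cv2.imwrite(fn,d['pixels'][:,:,::-1])
    return d['pixels'],((d['fx'],d['cx'],d['cy']),np.array(d['extrinsics']))
E
python3 - <<'E'
from h import *
import pickle
np.set_printoptions(precision=3,suppress=True)
px,c=getim('wrist','pics/w1.png'); pickle.dump(c,open('w1.pkl','wb'))
T,s=now();C=can_axes();q=s['q']
Rz=lambda d:R.from_rotvec(C[:,2]*np.radians(d)).as_matrix()
for sg in (1,-1):
  for ang in (0,60,115):
    T1=tool(-C[:,2],sg*Rz(ang)@C[:,1],pocket+.145*C[:,2]);print('cap',sg,ang,*ik(T1,q))
for az in range(0,360,45):
    T1=tool([0,0,-1],[np.cos(np.radians(az)),np.sin(np.radians(az)),0],[.65,.07,.08]);print('place',az,*ik(T1,q))
for al in (0,20,35,50):
  for sg in (1,-1):
    a=np.radians(al);xd=np.cos(a)*C[:,1]-np.sin(a)*C[:,2]
    T1=tool(xd,sg*C[:,0],pocket+.08*C[:,2]+.0187*xd);print('can',al,sg,*ik(T1,[.3,.6,1.2,0,1.5,0]))
E
```

```text
cap 1 0 [ 0.809  0.392  1.483 -0.606  1.628 -1.007] 1.2407867813945142e-19
cap 1 60 [ 0.809  0.392  1.483 -0.606  1.628 -2.054] 1.6233355892839458e-25
cap 1 115 [ 0.886  0.376  1.57  -0.713  1.592 -2.66 ] 0.04601569416442398
cap -1 0 [ 0.809  0.392  1.483 -0.606  1.628  2.135] 1.7011655816307627e-22
cap -1 60 [ 0.809  0.392  1.483 -0.606  1.628  1.088] 1.279346215900384e-23
cap -1 115 [ 0.809  0.392  1.483 -0.606  1.628  0.128] 6.421594336398683e-19
place 0 [ 0.029  0.34   1.514 -0.     1.288  0.029] 1.0788968474671116e-22
place 45 [ 0.029  0.34   1.514 -0.     1.288 -0.757] 2.5128866474602446e-24
place 90 [ 0.029  0.34   1.514 -0.     1.288 -1.542] 1.323839015465857e-26
place 135 [ 0.029  0.34   1.514 -0.     1.288 -2.327] 2.0582890939474336e-20
place 180 [ 0.171  0.308  1.576 -0.231  1.222 -2.66 ] 0.05479070526072618
place 225 [0.029 0.34  1.514 0.    1.288 2.385] 1.615130360970086e-23
place 270 [ 0.029  0.34   1.514 -0.     1.288  1.6  ] 7.867722373836603e-24
place 315 [ 0.029  0.34   1.514 -0.     1.288  0.814] 3.7065337384489366e-18
can 0 1 [-0.079  0.326  1.769  0.784  1.509 -0.646] 6.439044718557733e-18
can 0 -1 [-0.079  0.326  1.769  0.784  1.509  2.495] 1.8203041670115663e-25
can 20 1 [ 0.071  0.179  1.793  0.52   1.346 -0.416] 6.487827799936678e-23
can 20 -1 [0.051 0.178 1.806 0.548 1.346 2.66 ] 0.0011792081483161245
can 35 1 [ 0.216  0.125  1.787  0.273  1.269 -0.194] 1.303189190359777e-29
can 35 -1 [0.116 0.105 1.846 0.413 1.254 2.66 ] 0.020120662999140632
can 50 1 [0.375 0.13  1.761 0.    1.251 0.052] 5.527718510503466e-31
can 50 -1 [ 0.529  0.113  1.799 -0.219  1.207 -2.66 ] 0.04382461502763814
```

View pics/w1.png

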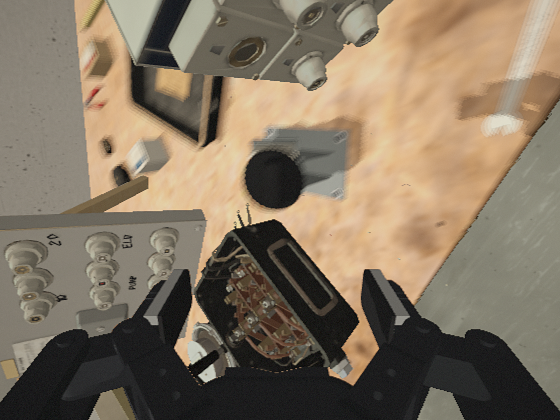

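```bash
cat >> h.py <<'E'
def wire(cam,img,yaw,p,off,sc,o,cap=True,foot=True):
    """draw model edges on zoomed img; o=crop origin, sc=scale"""
    C=can_axes(yaw);W=lambda l:p+C@np.array(l)
    def ln(P,col):
        q=(proj(cam,np.array(P))-np.array(o)+.5)*np.array(sc)
        cv2.polylines(img,[np.round(q).astype(int).reshape(-1,1,2)],False,col,1,cv2.LINE_AA)
    for z in (0,.11): ln([W((a*.03,b*.03,z)) for a,b in [(1,1),(1,-1),(-1,-1),(-1,1),(1,1)]],(0,255,0))
    for a,b in [(1,1),(1,-1),(-1,-1),(-1,1)]: ln([W((a*.03,b*.03,0)),W((a*.03,b*.03,.11))],(0,255,0))
    if cap:
      for z in (.1135,.136): ln([W((.038*np.cos(t),.038*np.sin(t),z)) for t in np.linspace(0,2*np.pi,40)],(0,0,255))
      for z in (.136,.162): ln([W((a*.028,b*.009,z)) for a,b in [(1,1),(1,-1),(-1,-1),(-1,1),(1,1)]],(255,255,0))
    if foot:
      xs=C[:,0];ys=np.array([-xs[1],xs[0],0]);b0=np.array([p[0],p[1],0.003])
      ln([b0+a*.052*xs+(off+b*.08)*ys for a,b in [(1,1),(1,-1),(-1,-1),(-1,1),(1,1)]],(255,0,255))
E
python3 - <<'E'
from h import *
import pickle
c=pickle.load(open('w1.pkl','rb'))
im=cv2.imread('pics/w1.png');o=(230,100);z=cv2.resize(im[100:230,230:370],None,fx=5.5,fy=4.5,interpolation=cv2.INTER_CUBIC)
cv2.imwrite('pics/w1z.png',z)
z2=z.copy();wire(c,z2,yaw,pocket,.035,(5.5,4.5),o);cv2.imwrite('pics/w1o.png',z2)
im=cv2.imread("pics/side0.png")[210:310,335:455]
z=cv2.resize(im,None,fx=6.5,fy=6,interpolation=cv2.INTER_CUBIC);wire('side',z,yaw,pocket,.035,(6.5,6),(335,210));cv2.imwrite('pics/s0o.png',z)
E
```

View pics/w1o.png

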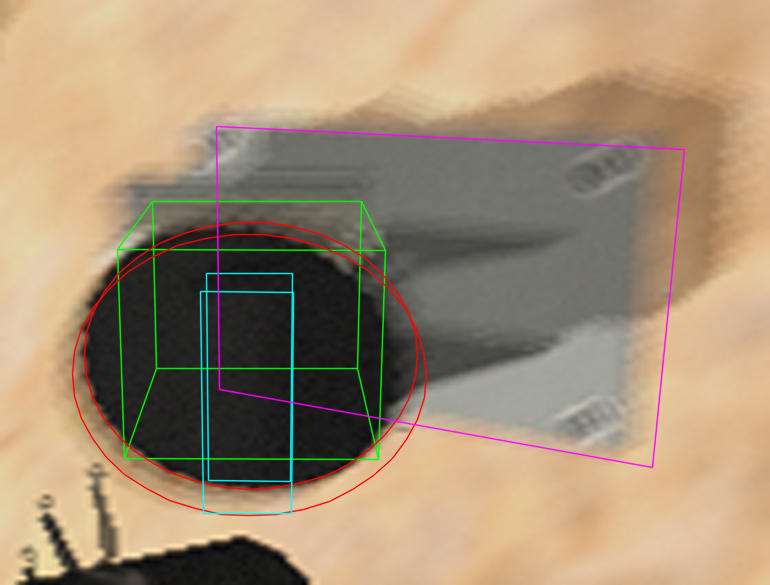

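View pics/s0o.png

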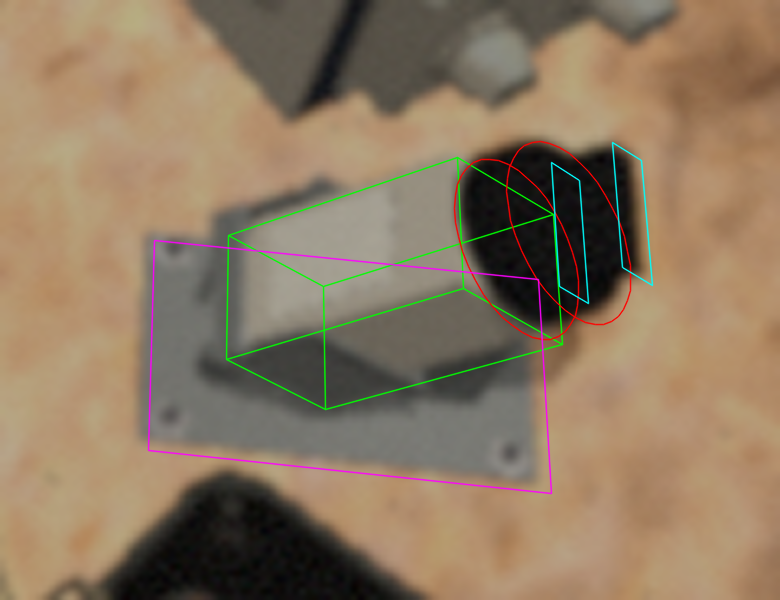

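Run:
```python
from h import *
import pickle
px,c=getim('wrist','pics/w2.png'); pickle.dump(c,open('w2.pkl','wb'))
T,s=now();print(T,s['time_s'],c)
im=cv2.imread('pics/w2.png');o=(230,100);z=cv2.resize(im[100:230,230:370],None,fx=5.5,fy=4.5,interpolation=cv2.INTER_CUBIC)
wire(c,z,yaw,pocket,.035,(5.5,4.5),o);cv2.imwrite('pics/w2o.png',z)
```

```text
[[ 2.05303960e-01 -9.49098932e-01 -2.38875494e-01  4.56996558e-01]
 [-6.18998793e-01 -3.14978084e-01  7.19464593e-01  4.13787274e-01]
 [-7.58083622e-01  1.54712187e-04 -6.52157342e-01  2.89697031e-01]
 [ 0.00000000e+00  0.00000000e+00  0.00000000e+00  1.00000000e+00]] 1.9833 ((299.4100328125393, 276.1157334849874, 209.5718408026794), array([[-0.24355479, -0.82653287, -0.5074687 ,  0.34883365],
       [ 0.71316659, -0.50722394,  0.48385668,  0.47556309],
       [-0.65732372, -0.24406412,  0.71299245,  0.39922545],
       [ 0.        ,  0.        ,  0.        ,  1.        ]]))
```

View pics/w2o.png

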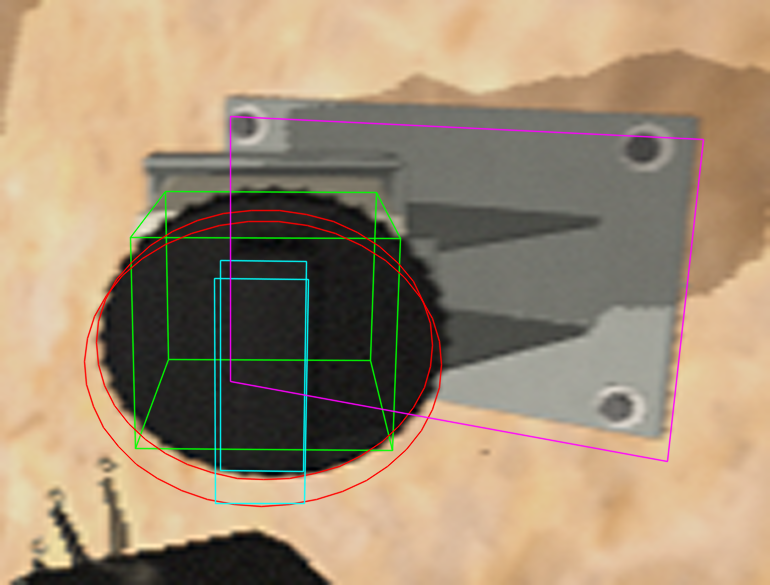

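Run:
```python
from h import *
import pickle
np.set_printoptions(precision=4,suppress=True)
c=pickle.load(open('w2.pkl','rb'))
wz=lambda x,y:np.array([x/5.5+230-.5,y/4.5+100-.5]); sz=lambda x,y:np.array([x/6.5+335-.5,y/6+210-.5])
wf=[(-1,-1,wz(227,97)),(-1,1,wz(698,118)),(1,1,wz(662,438))]
sf=[(-1,-1,sz(147,235)),(1,-1,sz(140,438)),(1,1,sz(535,482))]
wext=np.r_[wz(100,187),wz(447,475)]; sext=np.r_[sz(461,142),sz(639,324)]
t=np.linspace(0,2*np.pi,120)
def model(v):
    p=np.array([v[0],v[1],.036]);C=can_axes(v[2]);off=v[3]
    xs=C[:,0];ys=np.array([-xs[1],xs[0],0]);b0=np.array([p[0],p[1],.003])
    P=np.vstack([p+(C@np.array([.038*np.cos(t),.038*np.sin(t),0*t+z])).T for z in (.1135,.136)]+[[p+C@np.array([a*.028,b*.009,.162]) for a in(1,-1) for b in (1,-1)]])
    return b0,xs,ys,off,P
def res(v,parts=False):
    b0,xs,ys,off,P=model(v);r=[]
    for cam,L in ((c,wf),('side',sf)):
        for a,b,px in L: r.append(proj(cam,b0+a*.052*xs+(off+b*.08)*ys)[0]-px)
    for cam,E in ((c,wext),('side',sext)):
        q=proj(cam,P);r.append(np.r_[q.min(0),q.max(0)]-E)
    return r if parts else np.concatenate(r)
s=least_squares(res,[.527,.207,yaw,.035]);print(s.x,np.degrees(s.x[2]),s.cost)
for r in res(s.x,True): print(r)
im=cv2.imread('pics/w2.png');o=(230,100);z=cv2.resize(im[100:230,230:370],None,fx=5.5,fy=4.5,interpolation=cv2.INTER_CUBIC)
wire(c,z,s.x[2],np.r_[s.x[:2],.036],s.x[3],(5.5,4.5),o);cv2.imwrite('pics/w2o2.png',z)
```

```text
[0.5202 0.2064 0.3214 0.0308] 18.41250128358065 12.693944392877862
[-0.5193  0.0874]
[-0.3604 -0.2674]
[-0.3159  0.6522]
[ 0.2356 -1.3407]
[ 0.2635 -0.442 ]
[ 1.2546 -0.5378]
[-2.1276 -0.4662  0.2422  2.0414]
[-0.4561 -2.3322  2.4012  0.1397]
```

View pics/w2o2.png

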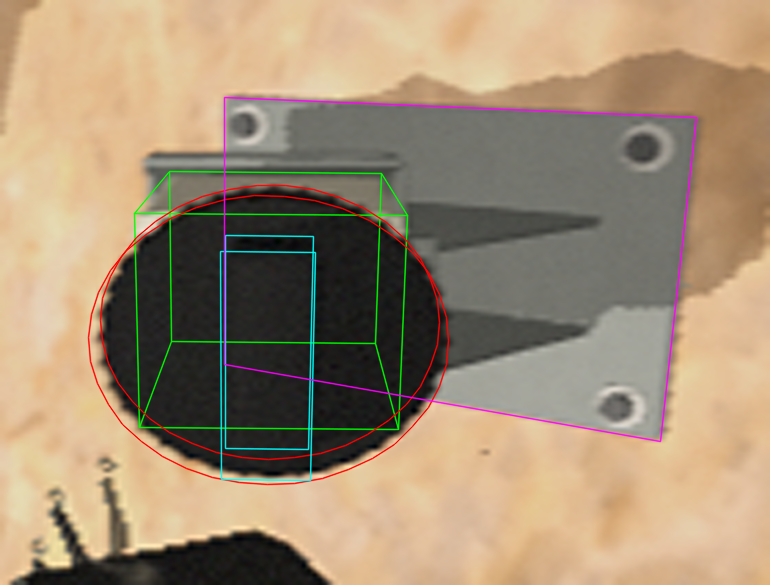

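Run:
```python
from h import *
import pickle
np.set_printoptions(precision=4,suppress=True)
c=pickle.load(open('w2.pkl','rb'))
wz=lambda x,y:np.array([x/5.5+230-.5,y/4.5+100-.5]); sz=lambda x,y:np.array([x/6.5+335-.5,y/6+210-.5])
wf=[(-1,-1,wz(227,97)),(-1,1,wz(698,118)),(1,1,wz(662,438))]
sf=[(-1,-1,sz(147,235)),(1,-1,sz(140,438)),(1,1,sz(535,482))]
wext=np.r_[wz(100,187),wz(447,475)]; sext=np.r_[sz(461,142),sz(639,324)]
t=np.linspace(0,2*np.pi,120)
def model(v):
    p=np.array([v[0],v[1],.036]);C=can_axes(v[2]);off=v[3];rr=v[4]
    xs=C[:,0];ys=np.array([-xs[1],xs[0],0]);b0=np.array([p[0],p[1],.003])
    P=np.vstack([p+(C@np.array([rr*np.cos(t),rr*np.sin(t),0*t+z])).T for z in (.1135,.136)]+[[p+C@np.array([a*.028,b*.009,.162]) for a in(1,-1) for b in (1,-1)]])
    return b0,xs,ys,off,P
def mk(use):
  def res(v,parts=False):
    b0,xs,ys,off,P=model(v);r=[]
    for cam,L,n in ((c,wf,'w'),('side',sf,'s')):
      if n in use or parts:
        for a,b,px in L: r.append(proj(cam,b0+a*.052*xs+(off+b*.08)*ys)[0]-px)
    for cam,E,n in ((c,wext,'w'),('side',sext,'s')):
      if n in use or parts:
        q=proj(cam,P);r.append(np.r_[q.min(0),q.max(0)]-E)
    return r if parts else np.concatenate(r)
  return res
for use in ('ws','w','s'):
    res=mk(use);s=least_squares(res,[.527,.207,yaw,.035,.038]);print(use,s.x,np.degrees(s.x[2]),s.cost)
    for r in res(s.x,True): print('   ',r)
```

```text
ws [0.5202 0.2065 0.3217 0.0307 0.0368] 18.429599510696168 9.656690917435936
    [-0.5247  0.0964]
    [-0.3666 -0.2921]
    [-0.3029  0.6339]
    [ 0.2309 -1.3363]
    [ 0.2703 -0.4358]
    [ 1.2612 -0.5486]
    [-1.0558  0.5348 -0.7171  1.1063]
    [-0.1124 -2.2536  2.4444 -0.3414]
w [0.5192 0.2074 0.3234 0.0301 0.0366] 18.529833488835223 0.7327574247125017
    [-0.2956 -0.2171]
    [ 0.0409 -0.8859]
    [0.1752 0.2048]
    [ 0.4288 -1.4849]
    [ 0.5477 -0.5913]
    [ 1.5231 -0.8073]
    [-0.183   0.1517 -0.0316  0.6438]
    [ 0.4291 -2.4864  2.9552 -0.6542]
s [0.5245 0.2039 0.3065 0.033  0.0329] 17.563784239135376 1.9802675684152293
    [-0.8027  1.6592]
    [-1.1434  3.4303]
    [-1.9333  3.5267]
    [-0.0296 -0.5339]
    [-0.605   0.3734]
    [0.4825 1.1442]
    [ 0.1101  7.3085 -6.8774  4.5083]
    [-0.6451 -0.6874  0.7539 -0.4122]
```

```bash
cat >> h.py <<'E'
yaw=np.radians(18.5); pocket=np.array([.5197,.2071,.036])
E
python3 - <<'E'
from h import *
np.set_printoptions(precision=3,suppress=True)
T,s=now();C=can_axes()
T1=tool(-C[:,2],-C[:,1],pocket+.20*C[:,2])
o=plan(T,T1,26)
for a in o[::5]: print(a[:3,3],ik(a,s['q'])[0])
# pure approach: first rotate about own x 179.9, keep
e=T[:3,:3].T@T1[:3,:3];print(R.from_matrix(e).as_rotvec(degrees=True), T[:3,:3].T@(T1[:3,3]-T[:3,3])*100)
E
```

```text
N=26 xyz=[0.51, -0.01, -0.03] dr=[6.92, -0.01, 0.04] |xyz| 0.51 |dr| 6.92
[0.457 0.414 0.29 ] [ 0.964  0.542  1.04  -0.6    1.963 -1.047]
[0.463 0.397 0.271] [ 0.943  0.511  1.113 -0.595  1.919 -0.436]
[0.467 0.38  0.253] [ 0.922  0.48   1.184 -0.591  1.873  0.175]
[0.471 0.363 0.234] [ 0.903  0.451  1.254 -0.589  1.826  0.787]
[0.475 0.347 0.214] [ 0.884  0.425  1.32  -0.589  1.779  1.399]
[0.479 0.332 0.194] [ 0.867  0.406  1.381 -0.592  1.732  2.011]
[179.895  -0.153   1.106] [13.315  0.589 -0.069]
```

```bash
python3 -m handwheel '{"dr":[[6.9,0,0],[6.9,0,0],[6.9,0,0],[6.9,0,0],[6.9,0,0],[6.9,0,0],[6.9,0,0],[6.9,0,0],[6.9,0,0],[6.9,0,0],[6.9,0,0],[6.9,0,0]],"xyz":[[0.5,0,0],[0.5,0,0],[0.5,0,0],[0.5,0,0],[0.5,0,0],[0.5,0,0],[0.5,0,0],[0.5,0,0],[0.5,0,0],[0.5,0,0],[0.5,0,0],[0.5,0,0]],"grip":[0,0,0,0,0,0,0,0,0,0,0,0]}'; python3 -m handwheel '{"dr":[[6.9,0,0],[6.9,0,0],[6.9,0,0],[6.9,0,0],[6.9,0,0],[6.9,0,0],[6.9,0,0],[6.9,0,0],[6.9,0,0],[6.9,0,0],[6.9,0,0],[6.9,0,0]],"xyz":[[0.5,0,0],[0.5,0,0],[0.5,0,0],[0.5,0,0],[0.5,0,0],[0.5,0,0],[0.5,0,0],[0.5,0,0],[0.5,0,0],[0.5,0,0],[0.5,0,0],[0.5,0,0]],"grip":[0,0,0,0,0,0,0,0,0,0,0,0]}'
python3 - <<'E'
from h import *
np.set_printoptions(precision=3,suppress=True)
T,s=now();C=can_axes();print(s['time_s'],s['q'])
T1=tool(-C[:,2],-C[:,1],pocket+.17*C[:,2])
o=plan(T,T1,4)
E
```

```text
time_s: 2.98
eef_pos: [0.4661, 0.3779, 0.245]
tcp_rot: [-0.387, 0.623, -0.098, 0.673]
force: [0.2, -0.9, -0.7]
opening: 0.0853
time_s: 3.98
eef_pos: [0.4785, 0.3411, 0.1994]
tcp_rot: [0.155, 0.402, -0.486, 0.761]
force: [0.2, 0.3, 0.6]
opening: 0.0857
3.9833 [ 0.877  0.458  1.316 -0.594  1.752  1.89 ]
N=4 xyz=[1.13, -0.09, 0.04] dr=[3.45, 0.09, 0.02] |xyz| 1.13 |dr| 3.45
```

```bash
python3 -m handwheel '{"dr":[[3.5,0.1,0],[3.5,0.1,0],[3.5,0,0],[3.3,0,0],[0,0,0]],"xyz":[[1.1,-0.1,0],[1.1,-0.1,0],[1.1,-0.1,0],[1.1,-0.1,0],[0,0,0]],"grip":[0,0,0,0,0]}'
python3 - <<'E'
from h import *
import pickle
np.set_printoptions(precision=3,suppress=True)
px,c=getim('wrist','pics/w3.png'); pickle.dump(c,open('w3.pkl','wb'))
T,s=now();C=can_axes();print(s['time_s'],s['q'])
print(C.T@(T[:3,3]-pocket), C.T@T[:3,:3])
im=cv2.imread('pics/w3.png');z=cv2.resize(im,None,fx=1.4,fy=1.4,interpolation=cv2.INTER_CUBIC)
wire(c,z,yaw,pocket,.03,(1.4,1.4),(0,0));cv2.imwrite('pics/w3o.png',z)
g=np.clip(im.astype(float)*4,0,255).astype(np.uint8);cv2.imwrite('pics/w3g.png',g)
E
```

```text
time_s: 4.4
eef_pos: [0.4833, 0.3108, 0.1646]
tcp_rot: [0.243, 0.343, -0.531, 0.736]
force: [0.5, -0.3, -0.9]
opening: 0.0854
4.45 [ 0.841  0.436  1.407 -0.598  1.676  2.135]
[-0.001  0.001  0.17 ] [[-0.003  1.     0.008]
 [-0.004  0.008 -1.   ]
 [-1.    -0.003  0.004]]
```

View pics/w3o.png

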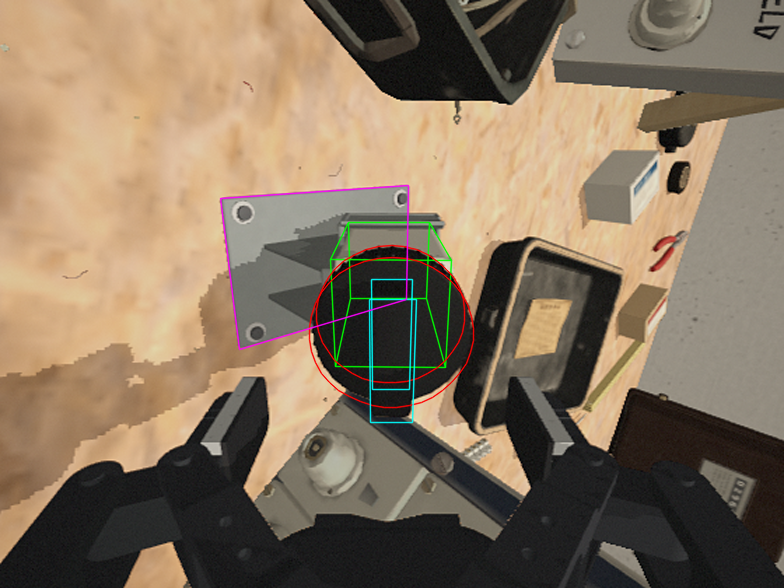

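View pics/w3g.png

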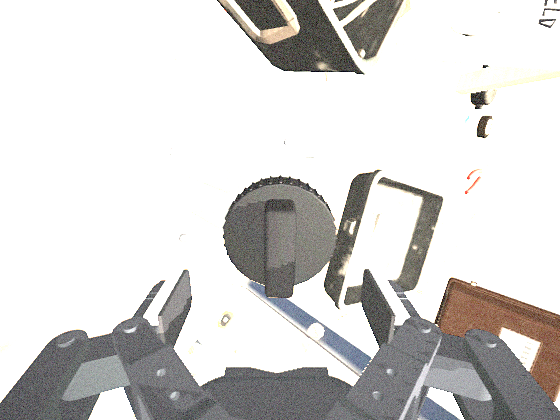

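```bash
python3 -m handwheel '{"dr":[[0,0,0],[0,0,0],[0,0,0],[0,0,0],[0,0,0],[0,0,0],[0,0,0],[0,0,0],[0,0,0]],"xyz":[[1.0,0.1,0.1],[1.0,0,0],[1.0,0,0],[0,0,0],[0,0,0],[0,0,0],[0,0,0],[0,0,0],[0,0,0]],"grip":[0.4,0.5,0.5,1,1,1,1,1,1]}'
python3 - <<'E'
from h import *
np.set_printoptions(precision=3,suppress=True)
T,s=now();C=can_axes();print(s['time_s'],s['q'],s['opening'],s['force'],s['torque'])
print(C.T@(T[:3,3]-pocket), C.T@T[:3,:3])
E
```

```text
time_s: 5.2
eef_pos: [0.4918, 0.2934, 0.1445]
tcp_rot: [0.243, 0.343, -0.529, 0.737]
force: [1.6, -2.6, 1.1]
opening: 0.0161
5.2 [ 0.815  0.435  1.451 -0.606  1.626  2.139] 0.01609122155178953 [ 1.602 -2.639  1.1  ] [-0.123  0.067 -0.002]
[ 0.001 -0.     0.141] [[-0.001  1.     0.007]
 [-0.005  0.007 -1.   ]
 [-1.    -0.001  0.005]]
```

```bash
python3 -m handwheel '{"dr":[[-3,0,0],[-6,0,0],[-7,0,0],[-7,0,0],[-7,0,0],[-7,0,0],[-7,0,0],[-7,0,0],[-7,0,0],[-7,0,0],[-7,0,0],[-7,0,0]],"xyz":[[-0.02,0,0],[-0.05,0,0],[-0.05,0,0],[-0.05,0,0],[-0.06,0,0],[-0.05,0,0],[-0.05,0,0],[-0.06,0,0],[-0.05,0,0],[-0.05,0,0],[-0.06,0,0],[-0.05,0,0]],"grip":[1,1,1,1,1,1,1,1,1,1,1,1]}'
python3 - <<'E'
from h import *
np.set_printoptions(precision=3,suppress=True)
T,s=now();C=can_axes();print(s['time_s'],s['q'],s['opening'],s['force'],s['torque'])
print(C.T@(T[:3,3]-pocket), R.from_matrix(C.T@T[:3,:3]).as_rotvec(degrees=True))
E
```

```text
time_s: 6.2
eef_pos: [0.4905, 0.2969, 0.1492]
tcp_rot: [-0.283, 0.602, -0.189, 0.722]
force: [0.2, -4.3, 1.7]
opening: 0.0171
6.2 [ 0.82   0.435  1.442 -0.605  1.636  0.753] 0.017059642754612147 [ 0.239 -4.295  1.722] [-0.578 -0.102 -0.214]
[ 0.001 -0.     0.147] [ 7.839 89.79  -8.296]
```

```bash
python3 -m handwheel '{"dr":[[-7,0,0],[-7,0,0],[-7,0,0],[-7,0,0],[-7,0,0],[-2,0,0],[0,0,0]],"xyz":[[-0.05,0,0],[-0.05,0,0],[-0.06,0,0],[-0.05,0,0],[-0.05,0,0],[-0.02,0,0],[0,0,0]],"grip":[1,1,1,1,1,1,1]}'
python3 - <<'E'
from h import *
np.set_printoptions(precision=3,suppress=True)
T,s=now();C=can_axes();print(s['time_s'],s['q'],s['opening'],s['force'],s['torque'])
print(C.T@(T[:3,3]-pocket), C.T@T[:3,:3])
Rz=R.from_rotvec(C[:,2]*np.radians(117)).as_matrix();
print('turn',np.degrees(np.arctan2(*(-(C.T@T[:3,2]))[:2])))
E
```

```text
time_s: 6.78
eef_pos: [0.4899, 0.2986, 0.1515]
tcp_rot: [-0.497, 0.631, 0.011, 0.596]
force: [-0.8, -3.3, 2.1]
opening: 0.0168
6.7833 [ 0.822  0.435  1.438 -0.604  1.641  0.111] 0.01683008483372783 [-0.767 -3.276  2.11 ] [-0.499  0.109 -0.279]
[ 0.001 -0.001  0.15 ] [[-0.002 -0.446  0.895]
 [-0.005  0.895  0.446]
 [-1.    -0.004 -0.004]]
turn -116.46926502217836
```

Run:
```python
from h import *
np.set_printoptions(precision=3,suppress=True)
T,s=now();C=can_axes();q=s['q']
T0=T.copy();T0[:3,3]+=.08*C[:,2]
ax=np.cross(T[:3,0],[0,0,-1]);a=R.from_rotvec(ax/np.linalg.norm(ax)*np.arcsin(np.linalg.norm(ax)))
Rd=a.as_matrix()@T[:3,:3]
Tb=H(Rd,[.62,.13,.25]);Tc=H(Rd,[.65,.07,.10]);print(Rd)
o=plan(T0,Tb,9)
for t in o[::3]: print(t[:3,3],t[:3,0],*ik(t,q))
o=plan(o[-1],Tc,5);print(o[-1][:3,3],*ik(o[-1],q))
```

```text
[[-0.    -0.706  0.708]
 [ 0.     0.708  0.706]
 [-1.    -0.     0.   ]]
N=9 xyz=[0.7, -2.86, -0.56] dr=[0.0, -2.0, 4.0] |xyz| 3.0 |dr| 4.47
[0.474 0.347 0.213] [ 0.204 -0.614 -0.763] [ 0.887  0.425  1.325 -0.591  1.778  0.094] 2.1469814085149392e-17
[0.521 0.278 0.245] [ 0.142 -0.429 -0.892] [ 0.667  0.242  1.408 -0.441  1.653 -0.118] 2.7294180204392766e-26
[0.57  0.204 0.258] [ 0.073 -0.221 -0.973] [ 0.399  0.166  1.42  -0.234  1.574 -0.384] 1.9661845231122423e-19
[0.62 0.13 0.25] [ 0.    -0.001 -1.   ] [ 0.126  0.219  1.357 -0.001  1.566 -0.658] 3.723375971954844e-19
N=5 xyz=[3.0, -1.27, -0.41] dr=[-0.0, -0.0, 0.01] |xyz| 3.28 |dr| 0.01
[0.65 0.07 0.1 ] [ 0.029  0.326  1.495  0.     1.321 -0.755] 2.956751635868191e-31
```

```bash
python3 -m handwheel '{"dr":[[0,0,0],[0,0,0],[0,0,0],[0,-2,4],[0,-2,4],[0,-2,4],[0,-2,4],[0,-2,4],[0,-2,4],[0,-2,4],[0,-2,4],[0,-2,4]],"xyz":[[-2.0,0,0],[-3.0,0,0],[-3.0,0,0],[0.7,-2.86,-0.56],[0.7,-2.86,-0.56],[0.7,-2.86,-0.56],[0.7,-2.86,-0.56],[0.7,-2.86,-0.56],[0.7,-2.86,-0.56],[0.7,-2.86,-0.56],[0.7,-2.86,-0.56],[0.7,-2.86,-0.56]],"grip":[1,1,1,1,1,1,1,1,1,1,1,1]}'
python3 - <<'E'
from h import *
np.set_printoptions(precision=3,suppress=True)
T,s=now();q=s['q'];print(T,q,s['opening'],s['time_s'])
getim('side','pics/side1.png')
Rd=np.array([[0,-.706,.708],[0,.708,.706],[-1,0,0]])
plan(T,H(Rd,[.65,.07,.06]),6)
E
```

```text
time_s: 7.78
eef_pos: [0.621, 0.1295, 0.2515]
tcp_rot: [-0.269, 0.651, 0.271, 0.656]
force: [1.3, 0.4, -1.1]
opening: 0.0169
[[ 0.005 -0.705  0.709  0.621]
 [ 0.005  0.709  0.705  0.129]
 [-1.     0.     0.007  0.251]
 [ 0.     0.     0.     1.   ]] [ 0.122  0.21   1.363  0.005  1.563 -0.66 ] 0.016896601009331155 7.7833
N=6 xyz=[3.19, -1.04, -0.37] dr=[-0.02, 0.07, -0.0] |xyz| 3.38 |dr| 0.07
```

View pics/side1.png

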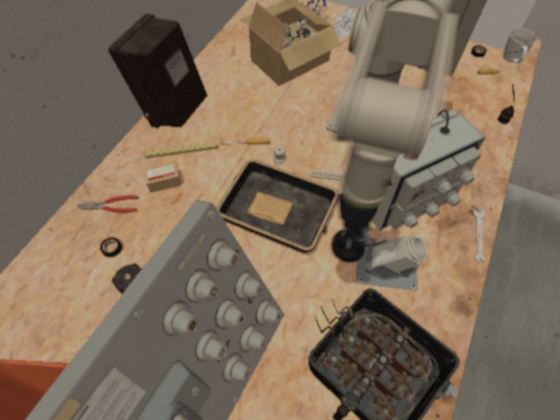

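```bash
python3 -m handwheel '{"dr":[[0,0,0],[0,0,0],[0,0,0],[0,0,0],[0,0,0],[0,0.4,0],[0,0,0],[0,0,0],[0,0,0]],"xyz":[[3.2,-1.0,-0.4],[3.2,-1.0,-0.4],[3.2,-1.1,-0.4],[3.2,-1.0,-0.4],[3.2,-1.1,-0.4],[3.0,-1.0,-0.2],[1.3,0,0],[0.9,0,0],[0.6,0,0]],"grip":[1,1,1,1,1,1,1,1,1]}'
python3 - <<'E'
from h import *
np.set_printoptions(precision=3,suppress=True)
T,s=now();q=s['q'];print(T,q,s['opening'],s['time_s'],s['force'])
E
```

```text
time_s: 8.58
eef_pos: [0.6473, 0.0714, 0.0305]
tcp_rot: [-0.271, 0.656, 0.269, 0.651]
force: [0.6, 0.4, 0.3]
opening: 0.0167
[[-0.005 -0.705  0.709  0.647]
 [-0.004  0.709  0.705  0.071]
 [-1.     0.    -0.006  0.031]
 [ 0.     0.     0.     1.   ]] [ 0.033  0.44   1.5   -0.004  1.207 -0.748] 0.016692177734577856 8.5833 [0.551 0.444 0.306]
```

```bash
python3 -m handwheel '{"dr":[[0,0.4,0],[0,0,0],[0,0,0]],"xyz":[[0.2,0,0],[0.1,0,0],[0,0,0]],"grip":[1,1,1]}'
python3 - <<'E'
from h import *
np.set_printoptions(precision=3,suppress=True)
T,s=now();q=s['q'];print(T,q,s['opening'],s['time_s'],s['force'])
E
```

```text
time_s: 8.83
eef_pos: [0.6488, 0.0713, 0.03]
tcp_rot: [-0.272, 0.657, 0.268, 0.65]
force: [0.1, -0.6, 0.1]
opening: 0.0167
[[-0.006 -0.706  0.708  0.649]
 [-0.009  0.708  0.706  0.071]
 [-1.    -0.002 -0.011  0.03 ]
 [ 0.     0.     0.     1.   ]] [ 0.036  0.446  1.493 -0.01   1.21  -0.745] 0.01671591463304565 8.8333 [ 0.09  -0.619  0.135]
```

```bash
python3 -m handwheel '{"dr":[[0,-0.6,0],[0,0,0],[0,0,0]],"xyz":[[0.2,0,0],[0.1,0,0],[0,0,0]],"grip":[1,1,1]}'
python3 - <<'E'
from h import *
np.set_printoptions(precision=3,suppress=True)
T,s=now();q=s['q'];print(T,q,s['opening'],s['time_s'],s['force'])
E
```

```text
time_s: 9.08
eef_pos: [0.6495, 0.0712, 0.0293]
tcp_rot: [-0.271, 0.653, 0.269, 0.654]
force: [-7.2, 2.0, 15.8]
opening: 0.0169
[[ 0.003 -0.706  0.708  0.65 ]
 [-0.001  0.708  0.706  0.071]
 [-1.    -0.003  0.001  0.029]
 [ 0.     0.     0.     1.   ]] [ 0.031  0.439  1.503 -0.001  1.197 -0.752] 0.016891950645998105 9.0833 [-7.159  1.97  15.757]
```

```bash
python3 -m handwheel '{"dr":[[0,0,0],[0,0,0],[0,0,0],[0,0,0],[0,0,0],[0,0,0],[0,0,0],[0,0,0]],"xyz":[[-0.1,0,0],[0,0,0],[0,0,0],[0,0,0],[-1.5,0,0],[-3.0,0,0],[-4.0,0,0],[-4.0,0,0]],"grip":[1,0,0,0,0,0,0,0]}'
python3 - <<'E'
from h import *
np.set_printoptions(precision=3,suppress=True)
T,s=now();q0=s['q'];print(T,s['opening'],s['time_s'])
C=can_axes()
getim('wrist','pics/w4.png')
for al in (0,15,30):
  a=np.radians(al)
  xd=np.cos(a)*C[:,1]-np.sin(a)*C[:,2]
  Tg=tool(xd,C[:,0],pocket+.078*C[:,2]+.0187*xd); Tc=np.linalg.inv(H(C,pocket))@Tg
  print('al',al,ik(Tg,[.05,.2,1.8,.5,1.35,-.4]))
  for az in (80,108,135,165,190):
   for d in (-35,):
    u=np.array([np.cos(np.radians(az)),np.sin(np.radians(az)),0]);m=np.cos(np.radians(d))*u+np.array([0,0,np.sin(np.radians(d))])
    x=np.cross(u,[0,0,1]);Cp=np.c_[x,np.cross(m,x),m]
    mouth=np.array([.462,-.116,.085])-.05*u
    Tp=H(Cp,mouth-.132*m)@Tc
    print('  az',az,Tp[:3,0],Tp[:3,3],*ik(Tp,[-.2,.2,1.8,.5,1.35,-.4]))
E
```

```text
time_s: 9.75
eef_pos: [0.6466, 0.0707, 0.1521]
tcp_rot: [-0.27, 0.655, 0.27, 0.652]
force: [1.1, 0.1, -0.2]
opening: 0.0853
[[-0.004 -0.706  0.708  0.647]
 [-0.002  0.709  0.706  0.071]
 [-1.     0.001 -0.005  0.152]
 [ 0.     0.     0.     1.   ]] 0.08527668320843149 9.75
al 0 (array([-0.082,  0.312,  1.79 ,  0.783,  1.506, -0.653]), np.float64(3.898340526129927e-27))
  az 80 [-0.1   -0.565 -0.819] [ 0.444 -0.219  0.101] [-0.134 -0.067  2.043 -0.645  1.264  0.272] 2.05308393001746e-25
  az 108 [ 0.177 -0.546 -0.819] [ 0.494 -0.216  0.101] [-0.158 -0.211  2.173 -0.66   0.984 -0.152] 3.871696739298653e-26
  az 135 [ 0.406 -0.406 -0.819] [ 0.536 -0.19   0.101] [-0.24  -0.335  2.274 -0.468  0.72  -0.746] 3.403762463313729e-30
  az 165 [ 0.554 -0.148 -0.819] [ 0.563 -0.143  0.101] [-0.38  -0.398  2.32   0.117  0.614 -1.763] 6.440962559637338e-31
  az 190 [ 0.565  0.1   -0.819] [ 0.565 -0.098  0.101] [-0.491 -0.359  2.292  0.529  0.778 -2.537] 3.2224772909482313e-25
al 15 (array([ 0.027,  0.192,  1.811,  0.593,  1.378, -0.485]), np.float64(1.1820170429705768e-27))
  az 80 [-0.133 -0.754 -
[... 580 characters left out ...]
al 30 (array([ 0.166,  0.121,  1.812,  0.36 ,  1.285, -0.273]), np.float64(3.5560390200411526e-20))
  az 80 [-0.157 -0.893 -0.423] [ 0.443 -0.225  0.108] [ 0.097  0.219  2.02  -1.066  1.5    0.71 ] 2.1646484039828966e-21
  az 108 [ 0.28  -0.862 -0.423] [ 0.496 -0.222  0.108] [ 0.104 -0.046  2.303 -1.34   1.144  0.589] 6.293502623134996e-07
  az 135 [ 0.641 -0.641 -0.423] [ 0.541 -0.195  0.108] [-0.06  -0.396  2.5   -1.34   0.639  0.159] 0.007585255896551384
  az 165 [ 0.875 -0.235 -0.423] [ 0.569 -0.145  0.108] [-0.379 -0.473  2.5    0.412  0.202 -2.044] 0.03140493262408602
  az 190 [ 0.893  0.157 -0.423] [ 0.571 -0.097  0.108] [-0.795 -0.272  2.5    1.471  0.929  2.66 ] 0.008013858632861156
```

View pics/w4.png

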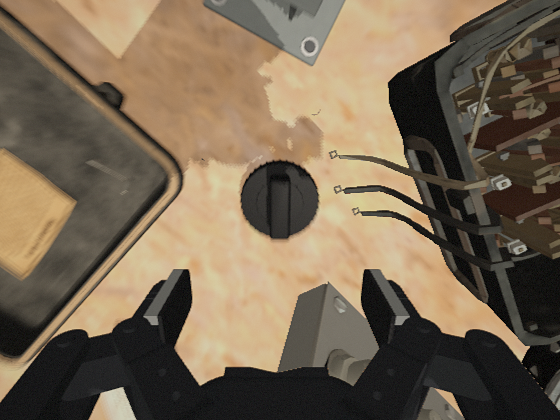

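Run:
```python
from h import *
np.set_printoptions(precision=3,suppress=True)
T,s=now();q0=s['q']
C=can_axes()
Tp=tool(C[:,1],C[:,0],pocket+.078*C[:,2]+(.024-.09)*C[:,1])
for t in plan(T,Tp,12)[::3]: print(t[:3,3],t[:3,0],*ik(t,q0))
```

```text
N=12 xyz=[0.81, 1.41, -0.33] dr=[2.08, -0.92, 4.12] |xyz| 1.66 |dr| 4.71
[0.652 0.071 0.164] [ 0.011 -0.002 -1.   ] [ 0.031  0.288  1.427 -0.002  1.416 -0.752] 9.03997960339979e-23
[0.615 0.097 0.142] [-0.096  0.19  -0.977] [-0.037  0.299  1.467  0.188  1.483 -0.738] 4.971394590910302e-19
[0.58  0.129 0.13 ] [-0.177  0.382 -0.907] [-0.095  0.305  1.527  0.372  1.542 -0.714] 5.677482606695422e-23
[0.547 0.167 0.129] [-0.227  0.565 -0.793] [-0.143  0.305  1.605  0.555  1.595 -0.681] 1.0416975095033216e-30
[0.52  0.207 0.139] [-0.243  0.726 -0.644] [-0.179  0.299  1.697  0.738  1.641 -0.641] 7.520881516727035e-23
```

```bash
python3 -m handwheel '{"dr":[[2.1,-0.9,4.1],[2.1,-0.9,4.1],[2.1,-0.9,4.1],[2.1,-0.9,4.1],[2.1,-0.9,4.1],[2.1,-0.9,4.1],[2.1,-0.9,4.1],[2.1,-0.9,4.1],[2.1,-0.9,4.1],[2.1,-0.9,4.1],[2.1,-0.9,4.1],[2.0,-0.9,4.1]],"xyz":[[0.8,1.4,-0.33],[0.8,1.4,-0.33],[0.8,1.4,-0.33],[0.8,1.4,-0.33],[0.8,1.4,-0.33],[0.8,1.4,-0.33],[0.8,1.4,-0.33],[0.8,1.4,-0.33],[0.8,1.4,-0.33],[0.8,1.4,-0.33],[0.8,1.4,-0.33],[0.8,1.4,-0.33]],"grip":[0,0,0,0,0,0,0,0,0,0,0,0]}';  python3 -m handwheel '{"dr":[[0,0,0]],"xyz":[[0,0,0]],"grip":[0]}'
python3 - <<'E'
from h import *
import pickle
np.set_printoptions(precision=3,suppress=True)
px,c=getim('wrist','pics/w5.png'); pickle.dump(c,open('w5.pkl','wb'))
T,s=now();C=can_axes();print(s['time_s'],s['q'])
im=cv2.imread('pics/w5.png');z=cv2.resize(im,None,fx=1.4,fy=1.4,interpolation=cv2.INTER_CUBIC)
wire(c,z,yaw,pocket,.03,(1.4,1.4),(0,0),cap=False);cv2.imwrite('pics/w5o.png',z)
Tp=tool(C[:,1],C[:,0],pocket+.078*C[:,2]+(.024)*C[:,1]);plan(T,Tp,6)
E
```

```text
time_s: 10.8
eef_pos: [0.5164, 0.2059, 0.1287]
tcp_rot: [0.195, 0.685, 0.394, 0.581]
force: [-0.1, -0.6, 0.4]
opening: 0.0854
time_s: 10.88
eef_pos: [0.5142, 0.2063, 0.127]
tcp_rot: [0.196, 0.687, 0.394, 0.579]
force: [-0.8, -0.2, -1.0]
opening: 0.0853
10.9333 [-0.179  0.383  1.643  0.729  1.626 -0.649]
N=6 xyz=[1.38, 0.14, 0.08] dr=[-0.13, -0.1, 0.02] |xyz| 1.39 |dr| 0.17
```

View pics/w5o.png

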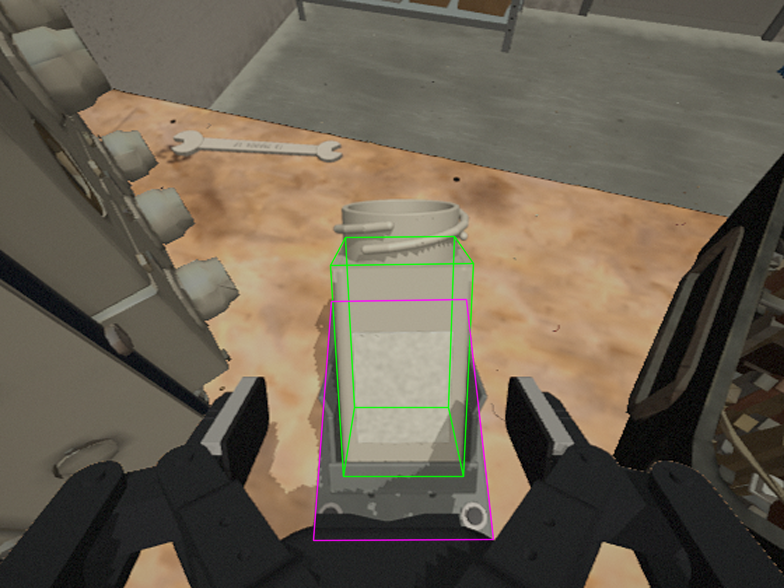

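```bash
python3 -m handwheel '{"dr":[[-0.1,-0.1,0],[-0.1,-0.1,0],[-0.2,-0.1,0],[-0.1,-0.1,0],[-0.1,-0.1,0],[-0.1,-0.1,0],[0,0,0]],"xyz":[[1.4,0.2,0.15],[1.4,0.2,0.15],[1.4,0.2,0.1],[1.4,0.1,0.05],[1.4,0.1,0.03],[1.3,0,0],[0,0,0]],"grip":[0,0,0,0,0,0,0]}'
python3 - <<'E'
from h import *
np.set_printoptions(precision=4,suppress=True)
T,s=now();C=can_axes();print(s['time_s'],s['q'],s['force'])
print(C.T@(T[:3,3]-pocket), C.T@T[:3,:3])
E
```

```text
time_s: 11.52
eef_pos: [0.4961, 0.2743, 0.078]
tcp_rot: [0.191, 0.682, 0.397, 0.584]
force: [-0.1, 0.3, -0.7]
opening: 0.0857
11.5167 [-0.0707  0.4058  1.7209  0.7873  1.4819 -0.6619] [-0.1229  0.2764 -0.731 ]
[-0.0011  0.0276  0.0779] [[-0.0023  0.0017  1.    ]
 [ 1.      0.0015  0.0023]
 [-0.0015  1.     -0.0017]]
```

```bash
python3 -m handwheel '{"dr":[[0,0,0],[0,0,0],[0,0,0],[0,0,0],[0,0,0],[0,0,0]],"xyz":[[-0.3,0,0.1],[0,0,0],[0,0,0],[0,0,0],[0,0,0],[0,0,0]],"grip":[0.5,1,1,1,1,1]}'
python3 - <<'E'
from h import *
np.set_printoptions(precision=4,suppress=True)
T,s=now();C=can_axes();print(s['time_s'],s['q'],s['force'],s['opening'])
np.save('Tgrasp.npy',T)
print(C.T@(T[:3,3]-pocket), C.T@T[:3,:3])
E
```

```text
time_s: 12.02
eef_pos: [0.5014, 0.2698, 0.0831]
tcp_rot: [0.192, 0.68, 0.397, 0.586]
force: [0.3, -4.3, 4.8]
opening: 0.0595
12.0167 [-0.0784  0.4034  1.7115  0.7853  1.4894 -0.6601] [ 0.2891 -4.2746  4.8416] 0.05948729845716022
[0.0026 0.0197 0.078 ] [[ 0.0034 -0.      1.    ]
 [ 1.      0.0031 -0.0034]
 [-0.0031  1.      0.    ]]
```

```bash
python3 -m handwheel '{"dr":[[0,0,0],[0,0,0],[0,0,0],[0,0,0],[0,0,0]],"xyz":[[0,0.7,0],[0,1.5,0],[0,2.0,0],[0,2.5,0],[-0.5,2.5,0]],"grip":[1,1,1,1,1]}'
python3 - <<'E'
from h import *
import pickle
np.set_printoptions(precision=3,suppress=True)
px,c=getim('wrist','pics/w6.png'); pickle.dump(c,open('w6.pkl','wb'))
T,s=now();C=can_axes();print(s['time_s'],s['q'],s['force'],s['opening'])
print(C.T@(T[:3,3]-pocket))
Tc=np.linalg.inv(H(C,pocket))@np.load('Tgrasp.npy'); np.save('Tc.npy',Tc)
for az in (85,95,108):
  q=s['q']
  for d,h,back in ((10,.16,.06),(0,.10,.06),(-20,.09,.06),(-35,.085,.06),(-45,.09,.06)):
    u=np.array([np.cos(np.radians(az)),np.sin(np.radians(az)),0]);m=np.cos(np.radians(d))*u+np.array([0,0,np.sin(np.radians(d))])
    x=np.cross(u,[0,0,1]);Cp=np.c_[x,np.cross(m,x),m]
    mouth=np.array([.462,-.116,h])-back*u
    Tp=H(Cp,mouth-.132*m)@Tc
    q,co=ik(Tp,q);print(az,d,Tp[:3,0],Tp[:3,3],q,co)
E
```

```text
time_s: 12.43
eef_pos: [0.4825, 0.3227, 0.1551]
tcp_rot: [0.192, 0.681, 0.396, 0.585]
force: [-0.1, -0.4, -3.1]
opening: 0.0593
12.4833 [ 0.016  0.247  1.74   0.82   1.518 -0.512] [3.341 4.163 1.157] 0.0593599544821159
[0.003 0.014 0.175]
85 10 [ 0.018  0.17  -0.985] [ 0.455 -0.226  0.131] [-0.666 -0.007  1.818  0.147  1.425 -0.607] 1.8016318578363747e-26
85 0 [ 0.003 -0.003 -1.   ] [ 0.455 -0.23   0.08 ] [-0.568 -0.039  1.931 -0.001  1.245 -0.48 ] 1.049915457191845e-27
85 -20 [-0.027 -0.344 -0.939] [ 0.454 -0.233  0.09 ] [-0.336 -0.113  2.025 -0.372  1.162 -0.112] 3.986376486871174e-20
85 -35 [-0.047 -0.574 -0.817] [ 0.455 -0.231  0.1  ] [-0.155 -0.088  2.066 -0.664  1.2    0.191] 3.319142713279487e-29
85 -45 [-0.058 -0.707 -0.705] [ 0.455 -0.228  0.114] [-0.045 -0.04   2.072 -0.834  1.277  0.365] 8.92960980388982e-19
95 10 [-0.011  0.17  -0.985] [ 0.474 -0.225  0.131] [-0.633  0.06   1.749  0.132  1.445 -0.744] 2.8101748888195585e-21
95 0 [ 0.004 -0.003 -1.   ] [ 0.475 -0.229  0.08 ] [-0.547  0.008  1.885 -0.     1.244 -0.634] 3.3462132206205844e-28
95 -20 [ 0.033 -0.343 -0.939] [ 
[... 223 characters left out ...]
.706 -0.705] [ 0.474 -0.227  0.114] [-0.047 -0.112  2.139 -0.873  1.161  0.251] 3.000643772845728e-29
108 10 [-0.049  0.163 -0.985] [ 0.498 -0.22   0.131] [-0.583  0.136  1.668  0.11   1.471 -0.915] 3.934569836527899e-18
108 0 [ 0.004 -0.002 -1.   ] [ 0.5   -0.224  0.08 ] [-0.515  0.062  1.829  0.     1.245 -0.829] 6.331444245618278e-29
108 -20 [ 0.11  -0.327 -0.939] [ 0.501 -0.227  0.09 ] [-0.338 -0.123  2.034 -0.323  1.032 -0.514] 1.2702706214289367e-30
108 -35 [ 0.181 -0.547 -0.817] [ 0.5   -0.225  0.1  ] [-0.177 -0.195  2.163 -0.663  0.966 -0.163] 4.982158890321764e-18
108 -45 [ 0.222 -0.674 -0.705] [ 0.499 -0.222  0.114] [-0.066 -0.208  2.225 -0.9    0.996  0.083] 1.0059247816274477e-21
```

View pics/w6.png

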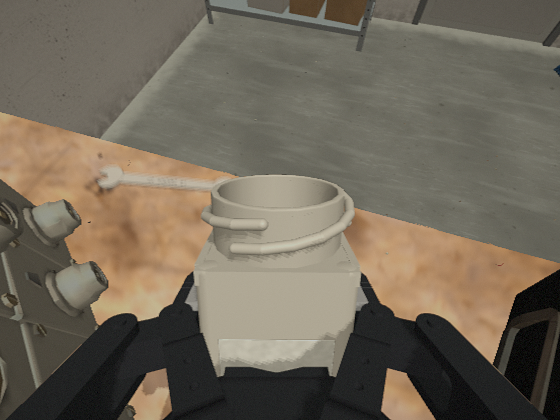

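```bash
cat >> h.py <<'E'
def canpose(az,d,mouth):
    u=np.array([np.cos(np.radians(az)),np.sin(np.radians(az)),0]);m=np.cos(np.radians(d))*u+np.array([0,0,np.sin(np.radians(d))])
    x=np.cross(u,[0,0,1]);Cp=np.c_[x,np.cross(m,x),m]
    return H(Cp,np.array(mouth)-.132*m)
E
python3 - <<'E'
from h import *
np.set_printoptions(precision=3,suppress=True)
T,s=now();C=can_axes();Tc=np.load('Tc.npy')
W1=canpose(107,35,[.515,.21,.27])@Tc
W2=canpose(95,8,[.467,-.17,.16])@Tc
q=s['q']
o=plan(T,W1,6)
for t in o[::2]: q,c=ik(t,q);print(t[:3,3],(t@np.linalg.inv(Tc))[:3,3],q,c)
o=plan(o[-1],W2,12)
for t in o[::3]: q,c=ik(t,q);print(t[:3,3],(t@np.linalg.inv(Tc))[:3,3],q,c)
E
```

```text
N=6 xyz=[-2.51, -1.13, -0.05] dr=[0.2, -0.16, -2.51] |xyz| 2.75 |dr| 2.52
[0.484 0.325 0.161] [0.502 0.263 0.114] [ 0.016  0.182  1.791  0.819  1.528 -0.502] 1.7399330864865544e-28
[0.499 0.275 0.177] [0.518 0.208 0.136] [-0.037  0.155  1.747  0.725  1.567 -0.479] 1.4657347820780218e-29
[0.514 0.226 0.198] [0.533 0.156 0.163] [-0.083  0.134  1.693  0.637  1.608 -0.461] 1.7992271352145415e-28
[0.527 0.179 0.223] [0.547 0.106 0.194] [-0.122  0.12   1.629  0.552  1.651 -0.446] 3.579114068105101e-27
N=12 xyz=[-0.52, -3.26, -1.09] dr=[0.93, -0.37, -2.24] |xyz| 3.48 |dr| 2.45
[0.527 0.179 0.223] [0.547 0.106 0.194] [-0.122  0.12   1.629  0.552  1.651 -0.446] 3.579114068105101e-27
[0.521 0.083 0.183] [0.537 0.006 0.164] [-0.237  0.083  1.699  0.428  1.603 -0.518] 3.6898023786007934e-20
[ 0.51  -0.017  0.155] [ 0.522 -0.096  0.145] [-0.359  0.056  1.745  0.311  1.55  -0.587] 8.312513063327171e-22
[ 0.494 -0.119  0.138] [ 0.503 -0.199  0.137] [-0.484  0.039  1.77   0.204  1.49  -0.654] 1.7314201134683265e-23
[ 0.474 -0.221  0.132] [ 0.478 -0.301  0.141] [-0.61   0.032  1.772  0.109  1.424 -0.718] 6.298092184581643e-23
```

```bash
python3 -m handwheel '{"dr":[[0.2,-0.15,-2.5],[0.2,-0.15,-2.5],[0.2,-0.15,-2.5],[0.2,-0.15,-2.5],[0.2,-0.15,-2.5],[0.2,-0.15,-2.5],[0.9,-0.4,-2.2],[0.9,-0.4,-2.2],[0.9,-0.4,-2.2],[0.9,-0.4,-2.2],[0.9,-0.4,-2.2],[0.9,-0.4,-2.2]],"xyz":[[-2.5,-1.1,0],[-2.5,-1.1,0],[-2.5,-1.1,0],[-2.5,-1.1,0],[-2.5,-1.1,0],[-2.5,-1.1,0],[-0.5,-3.2,-1.1],[-0.5,-3.2,-1.1],[-0.5,-3.2,-1.1],[-0.5,-3.2,-1.1],[-0.5,-3.2,-1.1],[-0.5,-3.2,-1.1]],"grip":[1,1,1,1,1,1,1,1,1,1,1,1]}'
python3 - <<'E'
from h import *
np.set_printoptions(precision=3,suppress=True)
T,s=now();Tc=np.load('Tc.npy')
print(s['time_s'],s['q'],s['opening'],s['force'],T[:3,3],(T@np.linalg.inv(Tc)))
W2=canpose(95,8,[.467,-.17,.15])@Tc
plan(T,W2,6)
E
```

```text
time_s: 13.48
eef_pos: [0.509, -0.0147, 0.1499]
tcp_rot: [0.065, 0.708, 0.197, 0.675]
force: [0.8, 0.5, -2.9]
opening: 0.0596
13.4833 [-0.356  0.093  1.728  0.313  1.535 -0.591] 0.05962173811754765 [ 0.837  0.51  -2.876] [ 0.509 -0.015  0.15 ] [[ 0.981 -0.084 -0.173  0.522]
 [ 0.192  0.36   0.913 -0.094]
 [-0.014 -0.929  0.37   0.139]
 [ 0.     0.     0.     1.   ]]
N=6 xyz=[-0.46, -3.31, -1.08] dr=[0.94, -0.39, -2.28] |xyz| 3.51 |dr| 2.5
```

```bash
python3 -m handwheel '{"dr":[[0.9,-0.4,-2.3],[0.9,-0.4,-2.3],[0.9,-0.4,-2.3],[0.9,-0.4,-2.3],[0.9,-0.4,-2.3],[0.9,-0.4,-2.3],[0,0,0]],"xyz":[[-0.5,-3.3,-1.1],[-0.5,-3.3,-1.1],[-0.5,-3.3,-1.1],[-0.5,-3.3,-1.1],[-0.5,-3.3,-1.1],[-0.5,-3.3,-1.1],[0,0,0]],"grip":[1,1,1,1,1,1,1]}'
python3 - <<'E'
from h import *
np.set_printoptions(precision=3,suppress=True)
T,s=now();Tc=np.load('Tc.npy')
M=T@np.linalg.inv(Tc)
print(s['time_s'],s['q'],s['opening'],s['force'],T[:3,3],M, 'mouth',M[:3,3]+.132*M[:3,2])
px,_=getim('side','pics/side2.png');px,_=getim('scene','pics/scene2.png')
a=cv2.imread('pics/side2.png')[100:320,150:450];b=cv2.imread('pics/scene2.png')[150:350,150:400]
cv2.imwrite('pics/v2.png',cv2.resize(a,None,fx=2.5,fy=2.5,interpolation=cv2.INTER_CUBIC))
cv2.imwrite('pics/v2b.png',cv2.resize(b,None,fx=2.5,fy=2.5,interpolation=cv2.INTER_CUBIC))
E
```

```text
time_s: 14.07
eef_pos: [0.4723, -0.2236, 0.1259]
tcp_rot: [0.016, 0.705, 0.077, 0.705]
force: [-0.2, 0.7, -2.7]
opening: 0.0596
14.0667 [-0.613  0.065  1.76   0.106  1.398 -0.723] 0.059585494003120305 [-0.2    0.684 -2.702] [ 0.472 -0.224  0.126] [[ 0.996 -0.009 -0.087  0.477]
 [ 0.087  0.134  0.987 -0.303]
 [ 0.002 -0.991  0.134  0.135]
 [ 0.     0.     0.     1.   ]] mouth [ 0.465 -0.173  0.153]
```

View pics/v2.png

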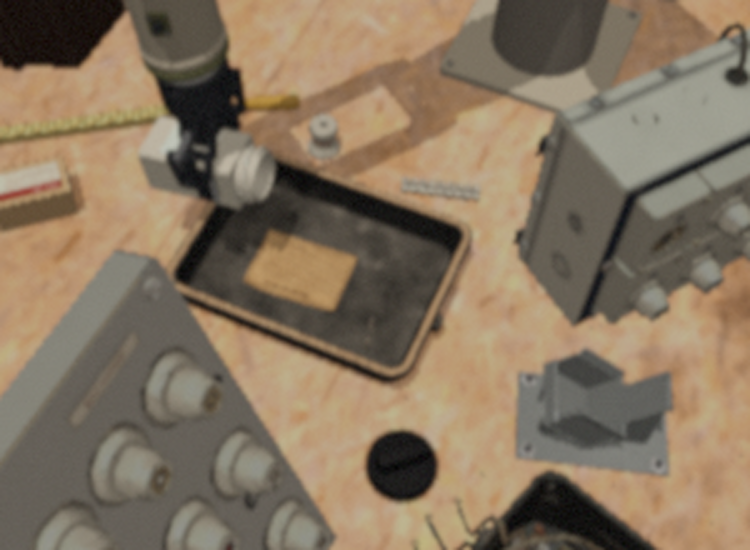

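View pics/v2b.png

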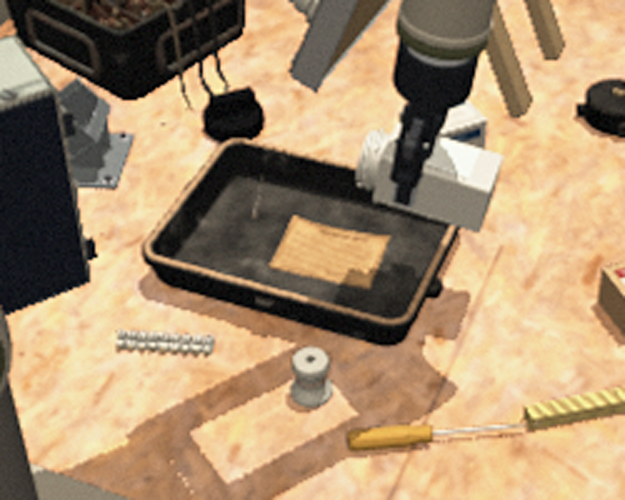

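Run:
```python
from h import *
np.set_printoptions(precision=3,suppress=True)
T,s=now();Tc=np.load('Tc.npy')
W=canpose(95,-20,[.467,-.165,.10])@Tc
q=s['q'];o=plan(T,W,6);q,c=ik(o[-1],q);print(o[-1][:3,3],q,c)
W=canpose(95,-36,[.467,-.16,.092])@Tc
o=plan(o[-1],W,4);q,c=ik(o[-1],q);print(o[-1][:3,3],q,c)
```

```text
N=6 xyz=[0.44, -0.02, 0.02] dr=[0.0, 0.03, -4.67] |xyz| 0.44 |dr| 4.67
[ 0.475 -0.222  0.1  ] [-0.315 -0.133  2.025 -0.357  1.129 -0.269] 1.7583323847222766e-30
N=4 xyz=[-0.26, 0.08, 0.0] dr=[-0.01, 0.0, -4.0] |xyz| 0.27 |dr| 4.0
[ 0.474 -0.215  0.108] [-0.114 -0.144  2.109 -0.691  1.135  0.086] 1.0625701936118564e-25
```

```bash
python3 -m handwheel '{"dr":[[0,0,-4.7],[0,0,-4.7],[0,0,-4.7],[0,0,-4.7],[0,0,-4.7],[0,0,-4.6],[0,0,-4],[0,0,-4],[0,0,-4],[0,0,-4],[0,0,0],[0,0,0]],"xyz":[[0.44,0,0],[0.44,0,0],[0.44,0,0],[0.44,0,0],[0.44,0,0],[0.44,0,0],[-0.2,0.1,0],[-0.2,0.1,0],[-0.3,0.1,0],[-0.3,0.1,0],[0,0,0],[0,0,0]],"grip":[1,1,1,1,1,1,1,1,1,1,1,1]}'
python3 - <<'E'
from h import *
np.set_printoptions(precision=3,suppress=True)
T,s=now();Tc=np.load('Tc.npy')
M=T@np.linalg.inv(Tc)
print(s['time_s'],s['q'],s['opening'],s['force'],T[:3,3],M[:3,2], 'mouth',M[:3,3]+.132*M[:3,2])
px,_=getim('side','pics/side3.png');
a=cv2.imread('pics/side3.png')[100:320,150:450]
cv2.imwrite('pics/v3.png',cv2.resize(a,None,fx=2.5,fy=2.5,interpolation=cv2.INTER_CUBIC))
E
```

```text
time_s: 15.17
eef_pos: [0.4733, -0.2106, 0.1062]
tcp_rot: [-0.25, 0.66, -0.188, 0.683]
force: [0.8, 0.3, -2.5]
opening: 0.0592
15.1667 [-0.105 -0.08   2.078 -0.701  1.111  0.113] 0.059221799373217324 [ 0.762  0.331 -2.518] [ 0.473 -0.211  0.106] [-0.074  0.806 -0.588] mouth [ 0.466 -0.156  0.09 ]
```

View pics/v3.png

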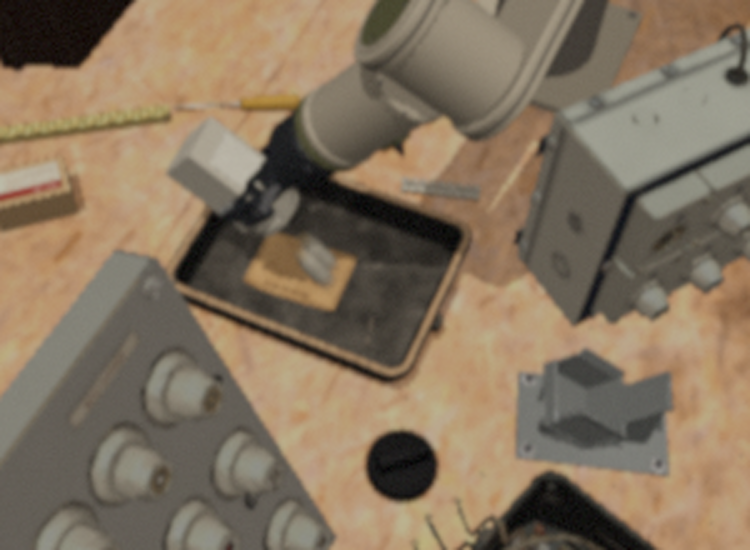

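```bash
python3 -m handwheel '{"dr":[[0,0,0],[0,0,0],[0,0,0],[0,0,0],[0,0,0]],"xyz":[[0,0,0],[0,0,0],[0,0,0],[0,0,0],[0,0,0]],"grip":[1,1,1,1,1]}'
python3 - <<'E'
from h import *
px,_=getim('side','pics/side4.png');
a=cv2.imread('pics/side4.png')[100:320,150:450]
cv2.imwrite('pics/v4.png',cv2.resize(a,None,fx=2.5,fy=2.5,interpolation=cv2.INTER_CUBIC))
E
```

```text
time_s: 15.63
eef_pos: [0.4737, -0.213, 0.1079]
tcp_rot: [-0.249, 0.659, -0.191, 0.684]
force: [-0.6, -0.8, -2.1]
opening: 0.0595
```

View pics/v4.png

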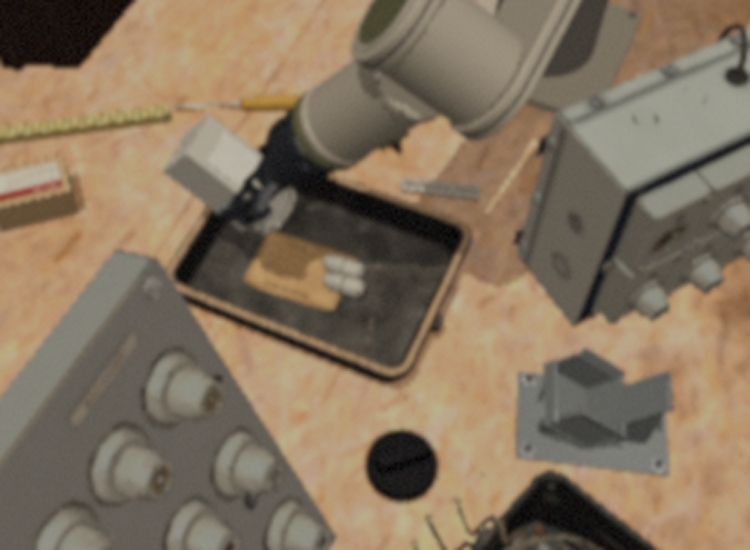

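Run:
```python
from h import *
np.set_printoptions(precision=3,suppress=True)
T,s=now();Tc=np.load('Tc.npy');Ti=np.linalg.inv(Tc)
q=s['q']
A=canpose(97,-15,[.47,-.14,.20])@Tc
o=plan(T,A,4)
for t in o[::2]: q,c=ik(t,q);print(t[:3,3],(t@Ti)[:3,3],q,c)
W1=canpose(107,30,[.515,.20,.28])@Tc
o=plan(o[-1],W1,12)
for t in o[::3]: q,c=ik(t,q);print(t[:3,3],(t@Ti)[:3,3],q,c)
G=np.load('Tgrasp.npy').copy();G[:3,3]+=.10*can_axes()[:,2]-.008*can_axes()[:,1]
o=plan(o[-1],G,6)
for t in o[::2]: q,c=ik(t,q);print(t[:3,3],(t@Ti)[:3,3],q,c)
```

```text
N=4 xyz=[-2.11, -0.69, 0.2] dr=[-0.45, -0.15, 5.28] |xyz| 2.23 |dr| 5.3
[ 0.474 -0.213  0.108] [ 0.475 -0.264  0.17 ] [-0.109 -0.149  2.115 -0.694  1.134  0.093] 6.184903131587619e-26
[ 0.476 -0.201  0.151] [ 0.48  -0.262  0.202] [-0.206 -0.2    2.017 -0.456  1.211 -0.172] 1.8803970958150392e-22
[ 0.48  -0.196  0.195] [ 0.486 -0.266  0.234] [-0.322 -0.186  1.885 -0.245  1.33  -0.399] 1.8094828485959002e-17
N=12 xyz=[-0.08, 2.97, 0.99] dr=[-0.84, 0.11, 3.74] |xyz| 3.13 |dr| 3.83
[ 0.48  -0.196  0.195] [ 0.486 -0.266  0.234] [-0.322 -0.186  1.885 -0.245  1.33  -0.399] 1.8094828485959002e-17
[ 0.497 -0.106  0.179] [ 0.507 -0.181  0.204] [-0.262 -0.115  1.828 -0.068  1.41  -0.417] 8.080941830135675e-23
[ 0.51  -0.013  0.181] [ 0.525 -0.091  0.191] [-0.205 -0.046  1.763  0.111  1.49  -0.426] 2.3587050003422803e-24
[0.52  0.079 0.2  ] [0.538 0.    0.194] [-0.152  0.021  1.691  0.293  1.57  -0.424] 5.579706211030893e-24
[0.528 0.165 0.236] [0.548 0.09  0.214] [-0.103  0.088  1.61   0.478  1.65  -0.411] 5.075206249074852e-22
N=6 xyz=[2.65, 1.45, 0.09] dr=[-0.18, 0.15, 3.34] |xyz| 3.02 |dr| 3.35
[0.528 0.165 0.236] [0.548 0.09  0.214] [-0.103  0.088  1.61   0.478  1.65  -0.411] 5.075206249074852e-22
[0.514 0.216 0.206] [0.534 0.144 0.175] [-0.074  0.109  1.682  0.586  1.608 -0.434] 3.0331610964676614e-22
[0.499 0.269 0.182] [0.518 0.202 0.143] [-0.034  0.139  1.742  0.699  1.568 -0.461] 1.0165387536200619e-23
[0.483 0.325 0.165] [0.501 0.262 0.118] [ 0.015  0.176  1.789  0.818  1.533 -0.494] 3.418371509127178e-26
```

```bash
python3 -m handwheel '{"dr":[[-0.4,-0.2,5.3],[-0.5,-0.1,5.3],[-0.4,-0.2,5.3],[-0.5,-0.1,5.2],[-0.8,0.1,3.7],[-0.8,0.1,3.7],[-0.8,0.1,3.7],[-0.8,0.1,3.7],[-0.8,0.1,3.7],[-0.8,0.1,3.7],[-0.8,0.1,3.7],[-0.8,0.1,3.7]],"xyz":[[-2.1,-0.7,0.2],[-2.1,-0.7,0.2],[-2.1,-0.7,0.2],[-2.1,-0.7,0.2],[-0.1,3.0,1.0],[-0.1,3.0,1.0],[-0.1,3.0,1.0],[-0.1,3.0,1.0],[-0.1,3.0,1.0],[-0.1,3.0,1.0],[-0.1,3.0,1.0],[-0.1,3.0,1.0]],"grip":[1,1,1,1,1,1,1,1,1,1,1,1]}'
python3 - <<'E'
from h import *
np.set_printoptions(precision=3,suppress=True)
T,s=now();Tc=np.load('Tc.npy');Ti=np.linalg.inv(Tc)
q=s['q'];print(T[:3,3],q)
W1=canpose(107,30,[.515,.20,.28])@Tc
o=plan(T,W1,4)
for t in o[::2]: q,c=ik(t,q);print(t[:3,3],(t@Ti)[:3,3],q,c)
G=np.load('Tgrasp.npy').copy();G[:3,3]+=.10*can_axes()[:,2]-.008*can_axes()[:,1]
o=plan(o[-1],G,6)
E
```

```text
time_s: 16.68
eef_pos: [0.5181, 0.052, 0.1923]
tcp_rot: [0.007, 0.711, 0.17, 0.682]
force: [0.2, -1.1, -2.4]
opening: 0.0596
[0.518 0.052 0.192] [-0.161  0.011  1.707  0.23   1.536 -0.415]
N=4 xyz=[-0.1, 2.9, 0.96] dr=[-0.88, 0.12, 3.8] |xyz| 3.06 |dr| 3.9
[0.518 0.052 0.192] [ 0.534 -0.027  0.192] [-0.161 -0.003  1.716  0.23   1.54  -0.414] 6.43223519392199e-25
[0.524 0.11  0.21 ] [0.542 0.033 0.199] [-0.131  0.043  1.664  0.354  1.595 -0.415] 5.1506305836322805e-27
[0.528 0.165 0.236] [0.548 0.091 0.214] [-0.103  0.088  1.61   0.479  1.649 -0.41 ] 6.519555911415529e-26
N=6 xyz=[2.65, 1.45, 0.08] dr=[-0.18, 0.16, 3.34] |xyz| 3.02 |dr| 3.35
```

```bash
python3 -m handwheel '{"dr":[[-0.9,0.1,3.8],[-0.9,0.1,3.8],[-0.9,0.1,3.8],[-0.9,0.1,3.8],[-0.2,0.2,3.3],[-0.2,0.2,3.3],[-0.2,0.2,3.3],[-0.2,0.2,3.3],[-0.2,0.2,3.3],[-0.2,0,3.4],[0,0,0]],"xyz":[[-0.1,2.9,1.0],[-0.1,2.9,1.0],[-0.1,2.9,1.0],[-0.1,2.9,0.9],[2.6,1.5,0.1],[2.6,1.5,0.1],[2.6,1.4,0.1],[2.6,1.5,0.1],[2.6,1.4,0.1],[2.5,1.4,0.1],[0,0,0]],"grip":[1,1,1,1,1,1,1,1,1,1,1]}'
python3 - <<'E'
from h import *
import pickle
np.set_printoptions(precision=4,suppress=True)
px,c=getim('wrist','pics/w7.png'); pickle.dump(c,open('w7.pkl','wb'))
T,s=now();G=np.load('Tgrasp.npy');C=can_axes()
print(s['time_s'],s['opening'],s['q'],s['force'])
print('offset in canister axes',C.T@(T[:3,3]-G[:3,3]),'rot',R.from_matrix(G[:3,:3].T@T[:3,:3]).as_rotvec(degrees=True))
E
```

```text
time_s: 17.6
eef_pos: [0.4817, 0.3241, 0.1629]
tcp_rot: [0.191, 0.682, 0.397, 0.584]
force: [-0.1, -0.1, -3.4]
opening: 0.0592
17.65 0.05951407901575681 [ 0.014   0.2426  1.736   0.8127  1.527  -0.5046] [ 0.8554 -0.2658 -2.131 ]
offset in canister axes [-0.0007 -0.0092  0.098 ] rot [-0.006   0.2356 -0.2073]
```

View pics/w7.png

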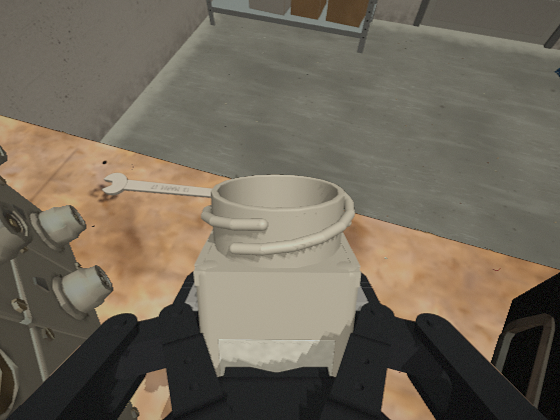

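```bash
python3 -m handwheel '{"dr":[[0,-0.2,0.2],[0,0,0],[0,0,0],[0,0,0]],"xyz":[[0.35,-1.5,0.07],[0.35,-1.5,0],[0,-1.3,0],[0,0,0]],"grip":[1,1,1,1]}'
python3 - <<'E'
from h import *
np.set_printoptions(precision=4,suppress=True)
T,s=now();G=np.load('Tgrasp.npy');C=can_axes()
print(s['time_s'],s['opening'],s['q'],s['force'])
print('offset in canister axes',C.T@(T[:3,3]-G[:3,3]),'rot',R.from_matrix(G[:3,:3].T@T[:3,:3]).as_rotvec(degrees=True))
E
```

```text
time_s: 17.98
eef_pos: [0.4933, 0.2987, 0.127]
tcp_rot: [0.192, 0.679, 0.396, 0.588]
force: [-1.1, 0.5, -3.7]
opening: 0.0594
17.9833 0.059435294517313705 [-0.0294  0.3113  1.7315  0.8031  1.5053 -0.5779] [-1.1108  0.4987 -3.6647]
offset in canister axes [ 0.0014 -0.0052  0.0529] rot [ 0.0274 -0.1907 -0.1405]
```

```bash
python3 -m handwheel '{"dr":[[0,0,0],[0,0,0]],"xyz":[[0,0,0],[0,0,0]],"grip":[1,1]}'
cat > off.py <<'E'
from h import *
np.set_printoptions(precision=4,suppress=True)
T,s=now();G=np.load('Tgrasp.npy');C=can_axes()
print(s['time_s'],s['opening'],s['q'],s['force'],s['torque'])
print('offset in canister axes',C.T@(T[:3,3]-G[:3,3]),'rot',R.from_matrix(G[:3,:3].T@T[:3,:3]).as_rotvec(degrees=True))
E
python3 off.py
```

```text
time_s: 18.15
eef_pos: [0.4941, 0.3005, 0.13]
tcp_rot: [0.191, 0.678, 0.397, 0.589]
force: [1.0, 0.3, -2.4]
opening: 0.0596
18.15 0.05962735725872529 [-0.027   0.3077  1.7299  0.8057  1.5063 -0.5761] [ 1.0316  0.287  -2.4212] [-0.5386 -0.1382  0.0402]
offset in canister axes [ 0.0027 -0.0061  0.0562] rot [-0.1575 -0.2938 -0.0829]
```

```bash
for i in 1 2 3 4; do python3 -m handwheel '{"dr":[[0,0,0]],"xyz":[[0,0,0]],"grip":[1]}' >/dev/null; python3 off.py | tail -1; done; python3 -c "
from h import *
T,s=now();print(T[:3,3],fk(s['q'])[:3,3])"
```

```text
offset in canister axes [ 0.0028 -0.006   0.0567] rot [-0.2135 -0.2966 -0.0979]
offset in canister axes [ 0.0027 -0.0059  0.0568] rot [-0.2329 -0.2856 -0.1019]
offset in canister axes [ 0.0026 -0.0057  0.0567] rot [-0.2249 -0.2681 -0.1   ]
offset in canister axes [ 0.0024 -0.0055  0.0566] rot [-0.2105 -0.2529 -0.0937]
[0.49357317 0.30103872 0.12996142] [0.51706509 0.30051605 0.11494135]
```

```bash
python3 -m handwheel '{"dr":[[0,0,0],[0,0,0],[0,0,0],[0,0,0],[0,0,0],[0,0,0],[0,0,0],[0,0,0]],"xyz":[[0,0,0],[0,0,0],[0,0,0],[0,0,0],[0,0,0],[0,0,0],[0,0,0],[0,0,0]],"grip":[1,1,1,1,1,1,1,1]}' >/dev/null; python3 off.py
```

```text
19.15 0.0592549095013128 [-0.0263  0.3079  1.7307  0.8055  1.5059 -0.5765] [ 0.2857  0.7112 -2.6668] [-0.5504 -0.1776  0.0234]
offset in canister axes [ 0.0023 -0.0054  0.0561] rot [-0.1688 -0.2468 -0.0844]
```

```bash
python3 -m handwheel '{"dr":[[0.17,0.25,0.08],[0,0,0],[0,0,0],[0,0,0],[0,0,0],[0,0,0]],"xyz":[[0.44,0,-0.23],[0,0,0],[0,0,0],[0,0,0],[0,0,0],[0,0,0]],"grip":[1,1,1,1,1,1]}' >/dev/null; python3 off.py
```

```text
19.65 0.05924587527912622 [-0.0218  0.3096  1.7355  0.8065  1.5029 -0.5754] [ 0.3415 -0.3326 -1.8003] [-0.58   -0.2154 -0.0177]
offset in canister axes [ 0.0001 -0.0011  0.0562] rot [-0.0035 -0.0017 -0.0033]
```

Aligned to well under a millimetre and 0.1°. I'll insert along the axis in stages.

```bash
python3 -m handwheel '{"dr":[[0,0,0],[0,0,0],[0,0,0],[0,0,0],[0,0,0],[0,0,0]],"xyz":[[0,-0.7,0],[0,-0.7,0],[0,-0.7,0],[0,-0.7,0],[0,0,0],[0,0,0]],"grip":[1,1,1,1,1,1]}' >/dev/null; python3 off.py
```

```text
20.15 0.05940453951883276 [-0.0518  0.3562  1.7252  0.7957  1.4973 -0.6185] [-0.1075 -1.0232 -1.644 ] [-0.5823 -0.1845  0.0192]
offset in canister axes [-0.0002 -0.0009  0.0274] rot [0.087  0.0219 0.0295]
```

```bash
python3 -m handwheel '{"dr":[[0,0,0],[0,0,0],[0,0,0],[0,0,0],[0,0,0],[0,0,0]],"xyz":[[0,-0.7,0],[0,-0.7,0],[0,-0.6,0],[0,-0.4,0],[0,0,0],[0,0,0]],"grip":[1,1,1,1,1,1]}' >/dev/null; python3 off.py
```

```text
20.65 0.059584667320666654 [-0.0759  0.3963  1.7128  0.7862  1.4923 -0.6538] [-0.6337 -0.6175 -2.2574] [-0.5478 -0.2175 -0.0288]
offset in canister axes [-0.0001 -0.0011  0.0038] rot [0.0429 0.0122 0.0181]
```

```bash
python3 -m handwheel '{"dr":[[0,0,0],[0,0,0],[0,0,0],[0,0,0]],"xyz":[[0.06,-0.3,0],[0,-0.15,0],[0,0,0],[0,0,0]],"grip":[1,1,1,1]}' >/dev/null; python3 off.py
```

```text
20.9833 0.05939747817002512 [-0.0791  0.4037  1.7105  0.7851  1.4906 -0.6604] [-1.0497  2.6406 -0.4981] [-0.1703 -0.1105  0.085 ]
offset in canister axes [ 0.0002 -0.0006 -0.    ] rot [-0.0237  0.0043  0.016 ]
```

```bash
python3 -m handwheel '{"dr":[[0,0,0],[0,0,0],[0,0,0],[0,0,0],[0,0,0],[0,0,0],[0,0,0],[0,0,0]],"xyz":[[0,0,0],[0,0,0],[0,0,0],[0,0,0],[-1.5,0,0],[-3,0,0],[-3,0,0],[-3,0,0]],"grip":[0,0,0,0,0,0,0,0]}'
python3 - <<'E'
from h import *
import pickle
np.set_printoptions(precision=3,suppress=True)
px,c=getim('wrist','pics/w8.png'); pickle.dump(c,open('w8.pkl','wb'))
T,s=now();q=s['q'];print(q,T[:3,3],s['time_s'])
im=cv2.imread('pics/w8.png');z=cv2.resize(im,None,fx=1.4,fy=1.4,interpolation=cv2.INTER_CUBIC)
wire(c,z,yaw,pocket,.03,(1.4,1.4),(0,0),cap=False);cv2.imwrite('pics/w8o.png',z)
Rd=np.array([[0,-.707,.707],[0,.707,.707],[-1,0,0]])
for t in plan(T,H(Rd,[.6495,.0712,.15]),14)[::3]: print(t[:3,3],t[:3,0])
E
```

```text
time_s: 21.65
eef_pos: [0.527, 0.1915, 0.1523]
tcp_rot: [0.191, 0.68, 0.397, 0.586]
force: [0.9, 1.0, -0.6]
opening: 0.0854
[-0.207  0.364  1.602  0.727  1.669 -0.644] [0.531 0.188 0.157] 21.7
N=14 xyz=[-0.48, -1.1, 0.3] dr=[-1.78, 0.86, -3.47] |xyz| 1.24 |dr| 3.99
[0.531 0.188 0.157] [-0.233  0.725 -0.648]
[0.551 0.16  0.143] [-0.225  0.589 -0.776]
[0.575 0.132 0.136] [-0.193  0.436 -0.879]
[0.601 0.106 0.136] [-0.137  0.274 -0.952]
[0.63  0.084 0.142] [-0.061  0.108 -0.992]
```

View pics/w8o.png

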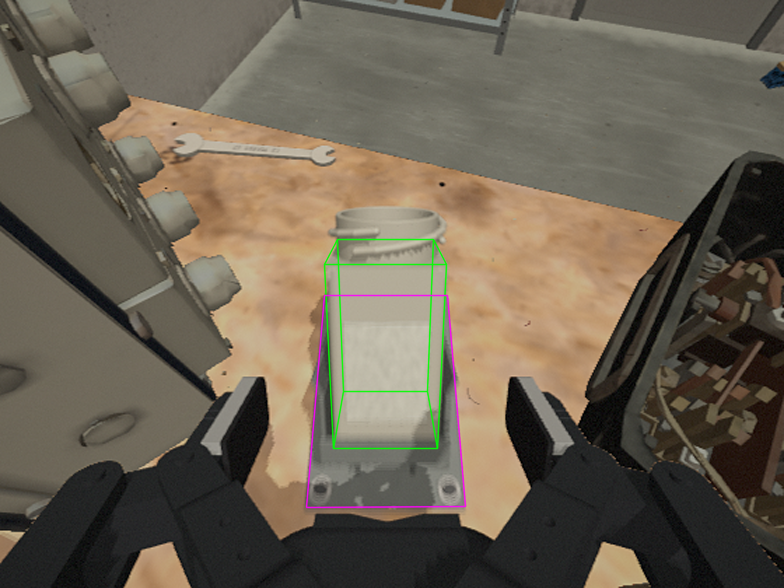

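```bash
python3 -m handwheel '{"dr":[[-2.1,1.0,-4.0],[-2.1,1.0,-4.0],[-2.1,1.0,-4.0],[-2.1,1.0,-4.1],[-2.1,1.0,-4.0],[-2.1,1.0,-4.1],[-2.1,1.0,-4.0],[-2.1,1.0,-4.1],[-2.0,1.0,-4.0],[-2.0,1.0,-4.1],[-2.0,1.0,-4.1],[-2.0,1.0,-4.0]],"xyz":[[-0.6,-1.3,0.35],[-0.6,-1.3,0.35],[-0.6,-1.3,0.35],[-0.6,-1.3,0.35],[-0.6,-1.3,0.35],[-0.6,-1.3,0.35],[-0.6,-1.3,0.35],[-0.6,-1.3,0.35],[-0.6,-1.3,0.35],[-0.6,-1.3,0.35],[-0.6,-1.3,0.35],[-0.6,-1.3,0.35]],"grip":[0,0,0,0,0,0,0,0,0,0,0,0]}'; python3 -m handwheel '{"dr":[[0,0,0],[0,0,0],[0,0,0]],"xyz":[[0,0,0],[0,0,0],[0,0,0]],"grip":[0,0,0]}'
python3 - <<'E'
from h import *
np.set_printoptions(precision=3,suppress=True)
getim('wrist','pics/w9.png')
T,s=now();q=s['q'];print(q,T,s['time_s'])
Rd=np.array([[0,-.707,.707],[0,.707,.707],[-1,0,0]])
plan(T,H(Rd,[.6495,.0712,.031]),5)
print('wire/cap check', proj(getim('wrist')[1],[[.6495,.0712,.0485],[.6495,.0712,.0225]]))
E
```

```text
time_s: 22.7
eef_pos: [0.6481, 0.0714, 0.1467]
tcp_rot: [-0.27, 0.654, 0.271, 0.652]
force: [-0.7, -0.1, 0.1]
opening: 0.0856
time_s: 22.95
eef_pos: [0.6465, 0.0725, 0.1452]
tcp_rot: [-0.267, 0.655, 0.273, 0.652]
force: [0.0, 0.5, -0.1]
opening: 0.0857
[ 0.03   0.323  1.425  0.005  1.401 -0.755] [[-0.008 -0.706  0.708  0.646]
 [ 0.005  0.708  0.706  0.072]
 [-1.     0.009 -0.002  0.145]
 [ 0.     0.     0.     1.   ]] 23.0
N=5 xyz=[2.28, -0.07, 0.03] dr=[-0.02, -0.02, -0.11] |xyz| 2.28 |dr| 0.11
wire/cap check [[278.306 216.909]
 [278.201 207.407]]
```

View pics/w9.png

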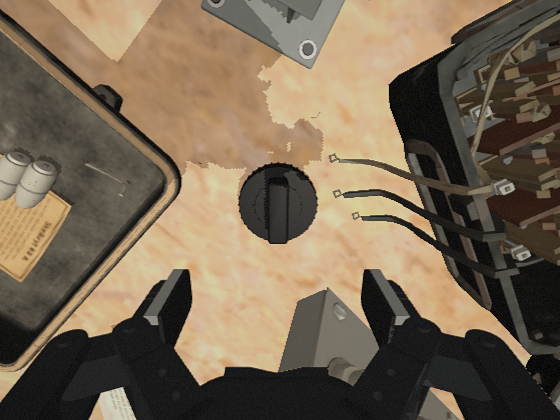

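```bash
python3 -m handwheel '{"dr":[[0,0,-0.3],[0,0,-0.2],[0,0,0],[0,0,0],[0,0,0],[0,0,0],[0,0,0]],"xyz":[[2.5,-0.15,0.05],[2.5,-0.1,0.05],[2.5,-0.1,0],[2.5,0,0],[1.1,0,0],[0,0,0],[0,0,0]],"grip":[0,0,0.4,0.5,0.5,0.5,0.5]}'
python3 - <<'E'
from h import *
np.set_printoptions(precision=4,suppress=True)
T,s=now();q=s['q'];print(T,s['time_s'],s['opening'],s['force'])
E
```

```text
time_s: 23.63
eef_pos: [0.6496, 0.0704, 0.0339]
tcp_rot: [-0.271, 0.654, 0.27, 0.653]
force: [1.0, 0.6, 0.2]
opening: 0.0428
[[-0.0014 -0.7068  0.7074  0.6496]
 [-0.0024  0.7074  0.7068  0.0704]
 [-1.     -0.0007 -0.0027  0.0339]
 [ 0.      0.      0.      1.    ]] 23.6333 0.04280755854185129 [0.9866 0.5941 0.2378]
```

```bash
python3 -m handwheel '{"dr":[[0,0,0],[0,0,0],[0,0,0],[0,0,0],[0,0,0],[0,0,0],[0,0,0]],"xyz":[[0.3,0.05,0],[0,0,0],[0,0,0],[0,0,0],[0,0,0],[0,0,0],[0,0,0]],"grip":[0.5,0.5,1,1,1,1,1]}'
python3 - <<'E'
from h import *
np.set_printoptions(precision=4,suppress=True)
T,s=now();q=s['q'];print(T,s['time_s'],s['opening'],s['force']);np.save('Tcap.npy',T)
C=can_axes();Rz=R.from_rotvec(C[:,2]*np.radians(115)).as_matrix()
T0=tool(-C[:,2],-Rz@C[:,1],pocket+.22*C[:,2])
A=T.copy();A[2,3]=.17
for N,t1,t2 in ((12,A,T0),):
  for t in plan(t1,t2,N)[::3]: print(t[:3,3],t[:3,0],)
E
```

```text
time_s: 24.22
eef_pos: [0.6509, 0.0712, 0.0329]
tcp_rot: [-0.272, 0.653, 0.27, 0.654]
force: [-0.8, -0.0, 6.1]
opening: 0.0164
[[ 0.003  -0.7075  0.7067  0.6509]
 [-0.0026  0.7067  0.7075  0.0712]
 [-1.     -0.004   0.0002  0.0329]
 [ 0.      0.      0.      1.    ]] 24.2167 0.016385966918075336 [-0.7699 -0.042   6.0583]
N=12 xyz=[-1.12, 2.48, 0.45] dr=[0.12, 1.45, -2.98] |xyz| 2.76 |dr| 3.32
[0.6509 0.0712 0.17  ] [ 0.003  -0.0026 -1.    ]
[0.6073 0.1351 0.199 ] [ 0.0589 -0.1659 -0.9844]
[0.5629 0.203  0.2147] [ 0.1119 -0.3246 -0.9392]
[0.5184 0.2727 0.2165] [ 0.1606 -0.4739 -0.8658]
[0.4746 0.3417 0.2044] [ 0.2035 -0.6092 -0.7664]
```

```bash
python3 -m handwheel '{"dr":[[0,0,0],[0,0,0],[0,0,0],[0,0,0],[0,0,0],[0,0,0]],"xyz":[[-1,0,0],[-3,0,0],[-4.1,0,0],[-4.1,0,0],[-4.1,0,0],[-2,0,0]],"grip":[1,1,1,1,1,1]}'
python3 - <<'E'
from h import *
np.set_printoptions(precision=4,suppress=True)
T,s=now();q=s['q'];print(T,s['time_s'],s['opening'],s['force'])
C=can_axes();Rz=R.from_rotvec(C[:,2]*np.radians(115)).as_matrix()
T0=tool(-C[:,2],-Rz@C[:,1],pocket+.25*C[:,2])
for t in plan(T,T0,12)[::3]: print(t[:3,3],t[:3,0])
E
```

```text
time_s: 24.72
eef_pos: [0.6516, 0.0717, 0.2218]
tcp_rot: [-0.273, 0.651, 0.269, 0.656]
force: [1.2, 0.4, 0.8]
opening: 0.0166
[[ 0.0082 -0.7074  0.7067  0.6516]
 [-0.0025  0.7067  0.7075  0.0717]
 [-1.     -0.0076  0.004   0.2218]
 [ 0.      0.      0.      1.    ]] 24.7167 0.016580598825445773 [1.2058 0.4212 0.769 ]
N=12 xyz=[-0.94, 2.68, 0.54] dr=[0.11, 1.47, -2.97] |xyz| 2.89 |dr| 3.32
[0.6516 0.0717 0.2218] [ 0.0082 -0.0025 -1.    ]
[0.6057 0.1415 0.2448] [ 0.0629 -0.1662 -0.9841]
[0.5593 0.2142 0.2535] [ 0.1148 -0.3251 -0.9387]
[0.5134 0.2874 0.2476] [ 0.1624 -0.4747 -0.8651]
[0.4688 0.3588 0.2272] [ 0.204  -0.6102 -0.7655]
```

```bash
python3 -m handwheel '{"dr":[[0.1,1.5,-3.0],[0.1,1.5,-3.0],[0.1,1.5,-3.0],[0.1,1.5,-3.0],[0.1,1.5,-3.0],[0.1,1.5,-3.0],[0.1,1.5,-3.0],[0.1,1.5,-3.0],[0.1,1.4,-3.0],[0.1,1.4,-2.9],[0.1,1.4,-2.9],[0.1,1.4,-2.9]],"xyz":[[-0.95,2.7,0.55],[-0.95,2.7,0.55],[-0.95,2.7,0.55],[-0.95,2.7,0.55],[-0.95,2.7,0.55],[-0.95,2.7,0.55],[-0.95,2.7,0.55],[-0.95,2.7,0.55],[-0.95,2.7,0.55],[-0.95,2.7,0.5],[-0.95,2.6,0.5],[-0.95,2.6,0.5]],"grip":[1,1,1,1,1,1,1,1,1,1,1,1]}'; python3 -m handwheel '{"dr":[[0,0,0],[0,0,0],[0,0,0],[0,0,0],[0,0,0],[0,0,0]],"xyz":[[0,0,0],[0,0,0],[0,0,0],[0,0,0],[0,0,0],[0,0,0]],"grip":[1,1,1,1,1,1]}'
python3 - <<'E'
from h import *
import pickle
np.set_printoptions(precision=4,suppress=True)
px,c=getim('wrist','pics/w10.png'); pickle.dump(c,open('w10.pkl','wb'))
T,s=now();q=s['q'];print(T,s['time_s'],s['opening'],s['force'],q)
C=can_axes();Rz=R.from_rotvec(C[:,2]*np.radians(115)).as_matrix()
print('loc',C.T@(T[:3,3]-pocket),'turn',np.degrees(np.arctan2(*(-(C.T@T[:3,2]))[:2])))
T0=tool(-C[:,2],-Rz@C[:,1],pocket+.20*C[:,2])
plan(T,T0,4)
im=cv2.imread('pics/w10.png');z=cv2.resize(im,None,fx=1.4,fy=1.4,interpolation=cv2.INTER_CUBIC)
wire(c,z,yaw,pocket,.03,(1.4,1.4),(0,0),cap=False);cv2.imwrite('pics/w10o.png',z)
E
```

```text
time_s: 25.72
eef_pos: [0.4649, 0.3606, 0.2229]
tcp_rot: [-0.49, 0.632, 0.006, 0.601]
force: [0.9, -0.3, -0.1]
opening: 0.0164
time_s: 26.22
eef_pos: [0.467, 0.3582, 0.2232]
tcp_rot: [-0.488, 0.632, 0.007, 0.602]
force: [-0.2, 0.6, 0.5]
opening: 0.0169
[[ 0.1999 -0.6253  0.7543  0.4669]
 [-0.6094  0.5235  0.5955  0.3583]
 [-0.7673 -0.5787 -0.2764  0.223 ]
 [ 0.      0.      0.      1.    ]] 26.2667 0.016261634086458452 [-0.5149 -0.8938 -0.5194] [ 0.9016  0.4562  1.2702 -0.5819  1.8037  0.1155]
loc [-0.0021  0.0025  0.2462] turn -115.27230236309991
N=4 xyz=[1.15, -0.08, 0.02] dr=[0.07, -0.04, -0.05] |xyz| 1.15 |dr| 0.09
```

View pics/w10o.png

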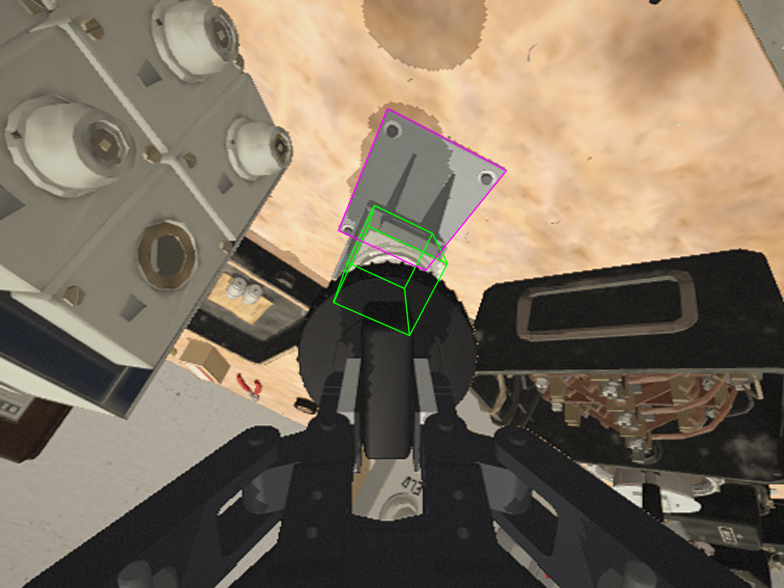

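```bash
python3 -m handwheel '{"dr":[[0.1,0,0],[0.1,0,0],[0,0,-0.1],[0,0,0],[0,0,0],[0,0,0],[0,0,0],[0,0,0],[0,0,0]],"xyz":[[1.15,-0.12,0.05],[1.15,-0.12,0.05],[1.15,-0.13,0.05],[1.15,-0.13,0.05],[0,0,0],[0,0,0],[0,0,0],[0,0,0],[0,0,0]],"grip":[1,1,1,1,1,1,1,1,1]}'
cat > loc.py <<'E'
from h import *
import sys
np.set_printoptions(precision=4,suppress=True)
T,s=now();C=can_axes()
print('t',s['time_s'],'open',round(s['opening'],4),'F',C.T@s['force'],'Tq',C.T@s['torque'],'q6',s['q'][5])
L=C.T@T[:3,:3]
print('loc',C.T@(T[:3,3]-pocket),'turn',np.degrees(np.arctan2(*(-L[:2,2]))),'xdir',L[:,0],'rotvec tool to axis',np.degrees(np.cross([1,0,0],L.T@np.array([0,0,-1]))))
if len(sys.argv)>1:
    t=np.array([float(a) for a in sys.argv[1:4]])/1000; print('move cm', L.T@(t-C.T@(T[:3,3]-pocket))*100)
E
python3 loc.py 2 -1 200
```

```text
time_s: 27.02
eef_pos: [0.48, 0.3302, 0.1895]
tcp_rot: [-0.489, 0.632, 0.006, 0.602]
force: [-0.2, -0.2, -1.1]
opening: 0.0169
t 27.0167 open 0.0169 F [-0.2857  0.5799 -0.8878] Tq [ 0.4457  0.0068 -0.0147] q6 0.12185378065288754
loc [0.0014 0.0004 0.2007] turn -115.19564900867033 xdir [-0.0021 -0.0003 -1.    ] rotvec tool to axis [ 0.     -0.1159 -0.0328]
move cm [ 0.0696 -0.1557 -0.0045]
```

```bash
python3 -m handwheel '{"dr":[[0,-0.1,0],[0,0,0],[0,0,0],[0,0,0],[0,0,0],[0,0,0],[0,0,0]],"xyz":[[0.8,-0.15,0],[0.8,0,0],[0.8,0,0],[0.8,0,0],[0,0,0],[0,0,0],[0,0,0]],"grip":[1,1,1,1,1,1,1]}'; python3 loc.py 2 -1 160
```

```text
time_s: 27.6
eef_pos: [0.4873, 0.3092, 0.1653]
tcp_rot: [-0.489, 0.631, 0.006, 0.602]
force: [0.7, 0.1, 0.1]
opening: 0.0165
t 27.6 open 0.0165 F [ 0.7181 -0.128  -0.0224] Tq [ 0.3956  0.0231 -0.0241] q6 0.126236561239986
loc [ 0.0017 -0.0011  0.1679] turn -115.20181126844841 xdir [-0.0017 -0.0002 -1.    ] rotvec tool to axis [ 0.     -0.0937 -0.0303]
move cm [ 0.7889 -0.0069  0.0348]
```

```bash
python3 -m handwheel '{"dr":[[0,0,0],[0,0,0],[0,0,0],[0,0,0],[0,0,0]],"xyz":[[0.5,0,0],[0.4,0,0],[0.3,0,0],[0,0,0],[0,0,0]],"grip":[1,1,1,1,1]}'; python3 loc.py 2 -1 153
```

```text
time_s: 28.02
eef_pos: [0.4898, 0.3015, 0.156]
tcp_rot: [-0.489, 0.632, 0.005, 0.602]
force: [1.2, -2.7, 0.5]
opening: 0.0164
t 28.0167 open 0.0164 F [ 0.2675 -2.561  -1.5038] Tq [-0.1953 -0.0413  0.0263] q6 0.12852237469544384
loc [ 0.0016 -0.0013  0.1555] turn -115.2044948793437 xdir [-0.002  -0.0008 -1.    ] rotvec tool to axis [ 0.     -0.1241 -0.0067]
move cm [0.2515 0.0075 0.0523]
```

```bash
python3 -m handwheel '{"dr":[[0,0,0],[0,0,0],[0,0,0],[0,0,0]],"xyz":[[0.2,0,0],[0.15,0,0],[0,0,0],[0,0,0]],"grip":[1,1,1,1]}'; python3 loc.py 2 -1 153
```

```text
time_s: 28.35
eef_pos: [0.4906, 0.2996, 0.1535]
tcp_rot: [-0.489, 0.631, 0.006, 0.602]
force: [1.7, -3.0, 2.4]
opening: 0.0163
t 28.35 open 0.0163 F [ 0.6227 -4.1177 -0.3775] Tq [-0.6459 -0.2409 -0.0057] q6 0.12915854687457393
loc [ 0.0018 -0.0013  0.1524] turn -115.19779116844816 xdir [-0.0013 -0.0006 -1.    ] rotvec tool to axis [ 0.     -0.0836 -0.0006]
move cm [-0.064   0.0165  0.03  ]
```

```bash
python3 -m handwheel '{"dr":[[0,0,0],[0,0,0],[0,0,0]],"xyz":[[0.15,0,0],[0,0,0],[0,0,0]],"grip":[1,1,1]}'; python3 loc.py 2 -1 153
```

```text
time_s: 28.6
eef_pos: [0.4911, 0.299, 0.1527]
tcp_rot: [-0.489, 0.631, 0.006, 0.602]
force: [2.2, -2.7, 4.9]
opening: 0.0165
t 28.6 open 0.0165 F [ 1.2628 -5.6488  1.6307] Tq [-0.8815 -0.2763 -0.0126] q6 0.1295454473398694
loc [ 0.002  -0.0013  0.1513] turn -115.17441619260973 xdir [-0.0007 -0.0002 -1.    ] rotvec tool to axis [ 0.     -0.0395 -0.0041]
move cm [-0.1714  0.0309  0.0106]
```

```bash
python3 -m handwheel '{"dr":[[3,0,0],[5,0,0],[5,0,0],[0,0,0]],"xyz":[[0.02,-0.06,-0.03],[0.04,0,0],[0.04,0,0],[0,0,0]],"grip":[1,1,1,1]}'; python3 loc.py 2 -1 153
```

```text
time_s: 28.93
eef_pos: [0.4914, 0.2981, 0.1525]
tcp_rot: [-0.415, 0.627, -0.067, 0.655]
force: [1.5, 0.1, 4.0]
opening: 0.0163
t 28.9333 open 0.0163 F [ 1.4002 -2.8509  2.7642] Tq [-0.4108 -0.2443  0.0296] q6 0.3612379156317463
loc [ 0.0021 -0.0019  0.1505] turn -101.86269071912795 xdir [-0.0004  0.0001 -1.    ] rotvec tool to axis [ 0.     -0.0196 -0.0125]
move cm [-0.2489  0.0887  0.0108]
```

```bash
python3 -m handwheel '{"dr":[[6,0,0],[6,0,0],[6,0,0],[6,0,0],[6,0,0],[0,0,0]],"xyz":[[0.045,0,0],[0.045,0,0],[0.045,0,0],[0.045,0,0],[0.045,0,0],[0,0,0]],"grip":[1,1,1,1,1,1]}'; python3 loc.py 2 -1 153
```

```text
time_s: 29.43
eef_pos: [0.4914, 0.2967, 0.1501]
tcp_rot: [-0.232, 0.589, -0.227, 0.74]
force: [1.0, -0.7, 4.9]
opening: 0.0166
t 29.4333 open 0.0166 F [ 0.6922 -3.9187  3.0975] Tq [-0.4956 -0.1374 -0.0857] q6 0.884338780638226
loc [ 0.0016 -0.0014  0.1478] turn -71.95365956415468 xdir [-0.0014  0.0006 -1.    ] rotvec tool to axis [ 0.     -0.0874 -0.0093]
move cm [-0.5225  0.0463  0.0251]
```

```bash
python3 -m handwheel '{"dr":[[6,0,0],[6,0,0],[6,0,0],[6,0,0],[6,0,0],[0,0,0]],"xyz":[[0.045,0,0],[0.045,0,0],[0.045,0,0],[0.045,0,0],[0.045,0,0],[0,0,0]],"grip":[1,1,1,1,1,1]}'; python3 loc.py 2 -1 153
```

```text
time_s: 29.93
eef_pos: [0.4915, 0.2949, 0.1479]
tcp_rot: [-0.035, 0.511, -0.371, 0.774]
force: [-0.8, -2.4, 0.1]
opening: 0.0167
t 29.9333 open 0.0167 F [-1.571  -1.6181 -1.2671] Tq [-0.0467  0.2316 -0.0159] q6 1.404989020239876
loc [ 0.0011 -0.0013  0.145 ] turn -42.18264547548247 xdir [-0.0027 -0.0002 -1.    ] rotvec tool to axis [ 0.     -0.0954  0.1239]
move cm [-0.8046  0.0874  0.0405]
```

```bash
python3 -m handwheel '{"dr":[[6,0,0],[6,0,0],[6,0,0],[6,0,0],[6,0,0],[0,0,0]],"xyz":[[0.045,0,0],[0.045,0,0],[0.045,0,0],[0.045,0,0],[0.045,0,0],[0,0,0]],"grip":[1,1,1,1,1,1]}'; python3 loc.py 2 -1 153
```

```text
time_s: 30.43
eef_pos: [0.4925, 0.2949, 0.147]
tcp_rot: [0.168, 0.398, -0.49, 0.757]
force: [0.3, 2.6, 5.2]
opening: 0.0163
t 30.4333 open 0.0163 F [ 1.1077 -1.5515  5.4675] Tq [ 0.1221 -0.1823 -0.1245] q6 1.9273138017253293
loc [ 0.0021 -0.001   0.144 ] turn -12.244491763744788 xdir [ 0.0002  0.0016 -1.    ] rotvec tool to axis [ 0.     -0.0884 -0.0281]
move cm [-0.8966 -0.0058  0.0015]
```

```bash
python3 -m handwheel '{"dr":[[5,0,0],[5,0,0],[4,0,0],[0,0,0]],"xyz":[[0.03,0,0],[0.03,0,0],[0.02,0,0],[0,0,0]],"grip":[1,1,1,1]}'; python3 loc.py 2 -1 153
```

```text
time_s: 30.77
eef_pos: [0.4922, 0.2944, 0.1471]
tcp_rot: [0.257, 0.336, -0.534, 0.732]
force: [-4.2, 4.7, 9.7]
opening: 0.0163
t 30.7667 open 0.0163 F [-2.5521 -1.8188 11.1276] Tq [ 0.1057  0.6185 -0.0324] q6 2.168873204075405
loc [ 0.0016 -0.0013  0.1439] turn 1.605844545885073 xdir [-0.0007  0.0014 -1.    ] rotvec tool to axis [ 0.     -0.0773  0.0406]
move cm [-0.9102  0.0368 -0.0348]
```

```bash
python3 -m handwheel '{"dr":[[4,0,0],[4,0,0],[0,0,0],[0,0,0]],"xyz":[[0,0,0],[0,0,0],[0,0,0],[0,0,0]],"grip":[1,1,1,1]}'; python3 loc.py 2 -1 153;  python3 - <<'E'
from h import *
im=getim('wrist','pics/w11.png');im=getim('side','pics/side11.png')
E
```

```text
time_s: 31.1
eef_pos: [0.4925, 0.2948, 0.1468]
tcp_rot: [0.307, 0.299, -0.555, 0.713]
force: [-1.3, 5.1, 6.7]
opening: 0.0166
t 31.1 open 0.0166 F [ 0.3337 -0.3076  8.4862] Tq [ 0.2437  0.1101 -0.0891] q6 2.304442940001956
loc [ 0.002  -0.0009  0.1439] turn 9.362527553235259 xdir [ 0.0005  0.0022 -1.    ] rotvec tool to axis [ 0.     -0.1292 -0.0053]
move cm [-0.9087  0.0002  0.011 ]
```

View pics/w11.png

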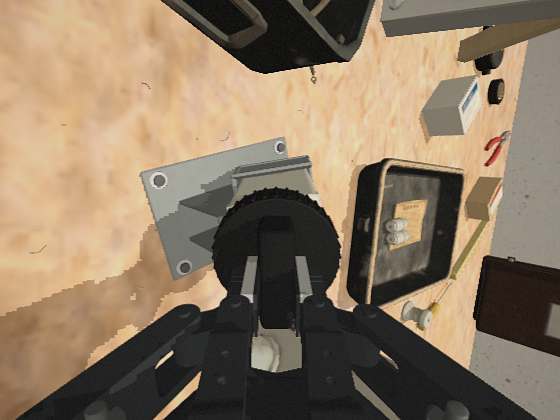

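```bash
python3 -m handwheel '{"dr":[[4,0,0],[4,0,0],[4,0,0],[0,0,0],[0,0,0]],"xyz":[[0,0,0],[0,0,0],[0,0,0],[0,0,0],[0,0,0]],"grip":[1,1,1,1,1]}'; python3 loc.py 2 -1 153
```

```text
time_s: 31.62
eef_pos: [0.4925, 0.2949, 0.1465]
tcp_rot: [0.38, 0.24, -0.584, 0.677]
force: [-2.1, 4.5, 6.1]
opening: 0.0168
t 31.6167 open 0.0168 F [-0.5946 -0.1113  7.8896] Tq [ 0.4352 -0.1828 -0.0477] q6 2.5138571416575353
loc [ 0.0021 -0.0007  0.1437] turn 21.352263741094333 xdir [ 0.0006  0.0024 -1.    ] rotvec tool to axis [ 0.     -0.1389  0.0172]
move cm [-0.9286  0.0021  0.0282]
```

Run:
```python
import cv2
im=cv2.imread("pics/side11.png")[190:310,335:475]
cv2.imwrite("pics/side11z.png",cv2.resize(im,None,fx=5,fy=5,interpolation=cv2.INTER_CUBIC))
```

```text
(no output)
```

View pics/side11z.png

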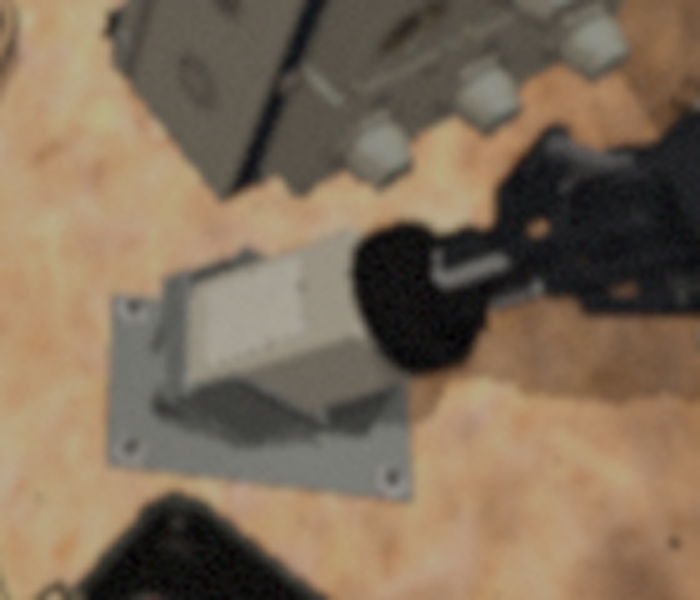

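```bash
python3 -m handwheel '{"dr":[[2,0,0],[2,0,0],[0,0,0],[0,0,0]],"xyz":[[-0.05,0,0],[0,0,0],[0,0,0],[0,0,0]],"grip":[1,1,1,1]}'; python3 loc.py 2 -1 153
```

```text
time_s: 31.95
eef_pos: [0.4923, 0.2947, 0.1466]
tcp_rot: [0.403, 0.219, -0.592, 0.663]
force: [-1.4, 3.9, 5.4]
opening: 0.0164
t 31.95 open 0.0164 F [-0.1036 -0.302   6.7549] Tq [ 0.5775 -0.0373 -0.0273] q6 2.584779123248072
loc [ 0.0018 -0.0008  0.1437] turn 25.410815676870975 xdir [-0.0002  0.0018 -1.    ] rotvec tool to axis [ 0.     -0.0854  0.0541]
move cm [-0.9286  0.021   0.0085]
```

```bash
python3 -m handwheel '{"dr":[[0,0,0],[0,0,0],[0,0,0],[0,0,0],[0,0,0],[0,0,0],[0,0,0],[0,0,0],[0,0,0]],"xyz":[[-0.1,0,0],[0,0,0],[0,0,0],[0,0,0],[-1,0,0],[-2,0,0],[-2,0,0],[0,0,0],[0,0,0]],"grip":[0,0,0,0,0,0,0,0,0]}'
python3 - <<'E'
from h import *
import pickle
px,c=getim('wrist','pics/w12.png'); pickle.dump(c,open('w12.pkl','wb'))
im=cv2.imread('pics/w12.png')
o=(180,100);z=cv2.resize(im[100:330,180:400],None,fx=3.4,fy=2.6,interpolation=cv2.INTER_CUBIC)
g=np.clip(z.astype(float)*3,0,255).astype(np.uint8);cv2.imwrite('pics/w12g.png',g)
wire(c,z,yaw,pocket,.03,(3.4,2.6),o);cv2.imwrite('pics/w12o.png',z)
T,s=now();print(s['q'],s['time_s'])
E
```

```text
time_s: 32.7
eef_pos: [0.4825, 0.3258, 0.1866]
tcp_rot: [0.405, 0.216, -0.592, 0.662]
force: [0.4, -0.7, -0.3]
opening: 0.0857
[ 0.85486047  0.43772439  1.36563858 -0.59323007  1.71269663  2.58106572] 32.75
```

View pics/w12g.png

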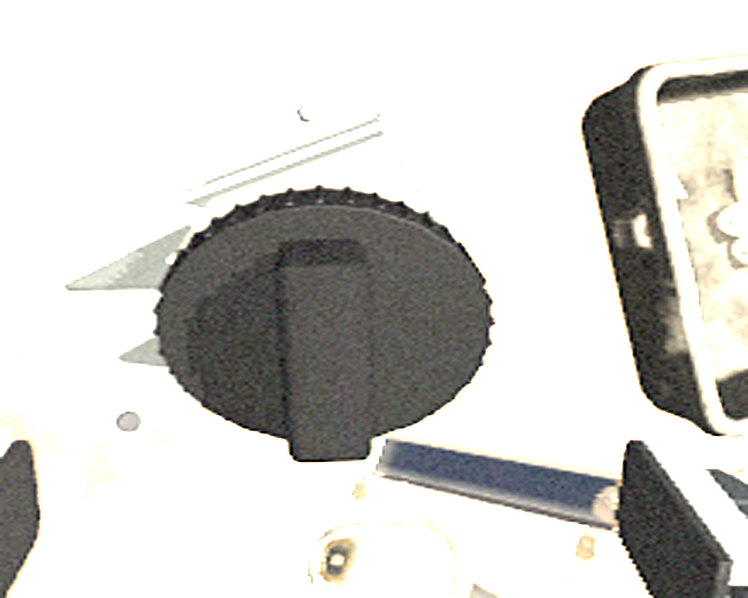

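View pics/w12o.png

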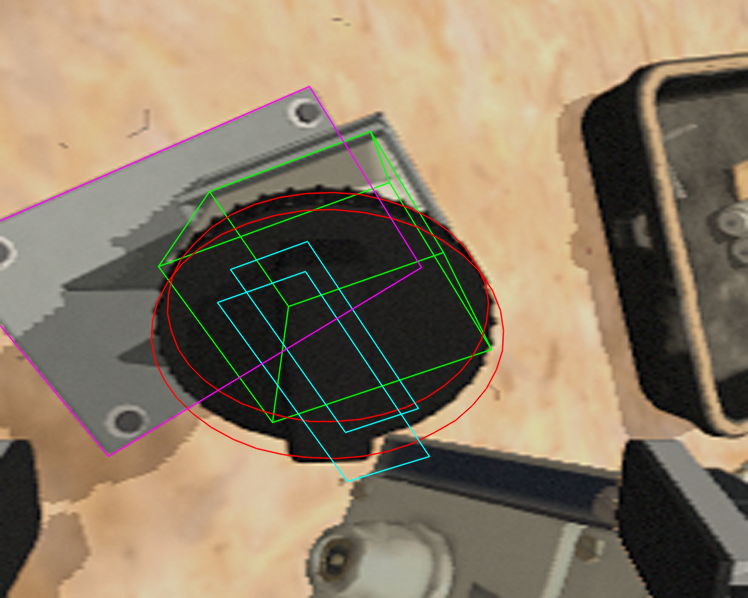

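```bash
cat > capfit.py <<'E'
from h import *
import pickle
np.set_printoptions(precision=4,suppress=True)
def fit(n,turn,seed):
    c=pickle.load(open(n+'.pkl','rb'));im=cv2.imread(f'pics/{n}.png')
    m=(im.max(2)<55).astype(np.uint8)
    m=cv2.morphologyEx(m,cv2.MORPH_OPEN,np.ones((3,3)))
    k,l=cv2.connectedComponents(m);mask=(l==l[seed[1],seed[0]]).astype(np.uint8)
    print(n,'area',mask.sum(),cv2.boundingRect(mask))
    C=can_axes();S=4;t=np.linspace(0,2*np.pi,100)
    def render(v):
        x,y,s,r,a,b=v
        Rt=R.from_euler('xy',[a,b]).as_matrix()
        P=[np.c_[r*np.cos(t),r*np.sin(t),0*t+z] for z in (0,.0225)]
        tt=np.radians(turn);B=np.array([[p*.028,q*.009,z] for p in(1,-1) for q in(1,-1) for z in (.0225,.0485)])@R.from_euler('z',turn,degrees=True).as_matrix().T
        out=np.zeros((420*S,560*S),np.uint8)
        for Q in (np.vstack(P),B):
            W=pocket+(C@((Q@Rt.T)+[x,y,s]).T).T
            q=((proj(c,W)+.5)*S).astype(np.int32)
            cv2.fillConvexPoly(out,cv2.convexHull(q.reshape(-1,1,2)),1)
        return cv2.resize(out.astype(np.float32),(560,420),interpolation=cv2.INTER_AREA)
    from scipy.optimize import minimize
    f=lambda v:np.abs(render([v[0]/1e3,v[1]/1e3,v[2]/1e3,v[3]/1e3,0,0])-mask).sum()
    x0=np.array([0,0,113.5,36.8]);best=None
    for k in range(3):
        r=minimize(f,x0,method='Nelder-Mead',options=dict(initial_simplex=np.vstack([x0]+[x0+d for d in np.diag([2,2,3,1.])]),xatol=.02,fatol=.5));x0=r.x
    print(r.x,r.fun)
    return mask,c
if __name__=='__main__':
    fit('w3',0,(270,230))
    fit('w12',-25.4,(275,240))
E
python3 capfit.py
```

```text
w3 area 13233 (223, 170, 155, 160)
[  2.3661  -0.4979 116.4232  35.5862] 3339.875
w12 area 7768 (226, 172, 99, 106)
[  0.6165   0.4884 106.0496  37.2976] 179.0
```

```bash
sed -i "s/m=(im.max(2)<55).astype(np.uint8)/im=im.astype(int);m=((im.max(2)<55)\&(im[:,:,0]-im[:,:,2]<9)).astype(np.uint8)/; s/np.ones((3,3))/np.ones((5,5))/" capfit.py
python3 - <<'E'
import re
s=open('capfit.py').read()
s=s.replace("v[3]/1e3,0,0","RR,v[3]/100,v[4]/100").replace("36.8])","0,0])").replace("[2,2,3,1.]","[2,2,3,2,2.]").replace("def fit(n,turn,seed):","def fit(n,turn,seed,RR=.037):").replace("print(n,'area'","cv2.imwrite(f'pics/{n}_m.png',mask*255);print(n,'area'")
open('capfit.py','w').write(s)
E
python3 capfit.py
```

```text
w3 area 12308 (223, 172, 152, 130)
[ -0.9683  -0.8055 109.2943  -1.2421   4.0543] 2463.5625
w12 area 7755 (226, 173, 98, 105)
[  0.924    0.7456 107.2198   3.0153   1.7821] 173.5625
```

```bash
python3 - <<'E'
import re
s=open('capfit.py').read()
s=s.replace("k,l=cv2.conn","m[300:]=0;m[:,345:]=0;m[285:,:265]=0;m[286:,297:]=0;k,l=cv2.conn") if False else s
s=s.replace("    k,l=cv2.conn","    if n=='w3': yy,xx=np.mgrid[:420,:560];m[(xx>262)&(yy>283+0*xx)&((xx<265)|(xx>296))]=0;m[(xx-280)**2+(yy-235)**2>64**2]=0\n    k,l=cv2.conn")
open('capfit.py','w').write(s)
E
python3 - <<'E'
import sys;sys.path.insert(0,'.')
from capfit import *
for RR in (.0365,.0372,.038):
    fit('w3',0,(270,230),RR);fit('w12',-25.4,(275,240),RR)
m=cv2.imread('pics/w3_m.png');cv2.imwrite('pics/w3_mz.png',m[150:320,200:400].repeat(3,0).repeat(3,1))
E
```

```text
w3 area 10472 (223, 177, 122, 121)
[ -0.0214  -0.7943 111.5603  -1.0167   5.2001] 639.125
w12 area 7755 (226, 173, 98, 105)
[  1.9732   0.1134 110.0147   2.4702   2.1157] 180.625
w3 area 10472 (223, 177, 122, 121)
[ -1.2854  -0.9063 108.3146  -1.2089   2.5013] 623.9375
w12 area 7755 (226, 173, 98, 105)
[  0.7027   0.7961 106.532    2.8897   1.2141] 173.75
w3 area 10472 (223, 177, 122, 121)
[ -2.6608  -0.9587 104.8732  -1.6702  -2.204 ] 612.75
w12 area 7755 (226, 173, 98, 105)
[ -0.7146   1.7342 101.7668   2.8226  -3.2435] 168.875
```

View pics/w3_mz.png

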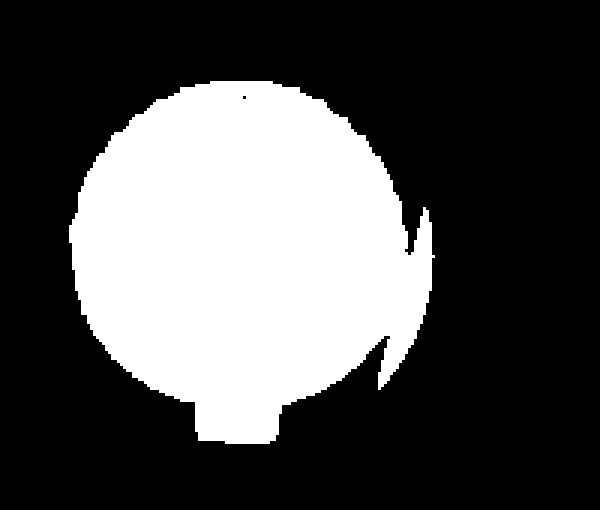

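```bash
python3 -m handwheel '{"dr":[[0,0,0],[0,0,0],[0,0,0],[0,0,0],[0,0,0],[0,0,0],[0,0,0],[0,0,0]],"xyz":[[-3,0,0],[-4,0,0],[-4,0,0],[-4,0,0],[-4,0,0],[0,0,0],[0,0,0],[0,0,0]],"grip":[0,0,0,0,0,0,0,0]}'
python3 - <<'E'
from h import *
import pickle
px,c=getim('side','pics/side13.png');
px,c=getim('scene','pics/scene13.png');px,c=getim('wrist','pics/w13.png'); pickle.dump(c,open('w13.pkl','wb'))
a=cv2.imread('pics/side0.png')[205:305,345:465];b=cv2.imread('pics/side13.png')[205:305,345:465]
f=lambda i:cv2.resize(i,None,fx=3.3,fy=5,interpolation=cv2.INTER_CUBIC)
cv2.imwrite('pics/cmp13.png',np.hstack([f(a),f(b)]))
E
```

```text
time_s: 33.42
eef_pos: [0.4438, 0.44, 0.3293]
tcp_rot: [0.403, 0.216, -0.594, 0.662]
force: [0.7, -0.3, -0.8]
opening: 0.085
```

View pics/cmp13.png

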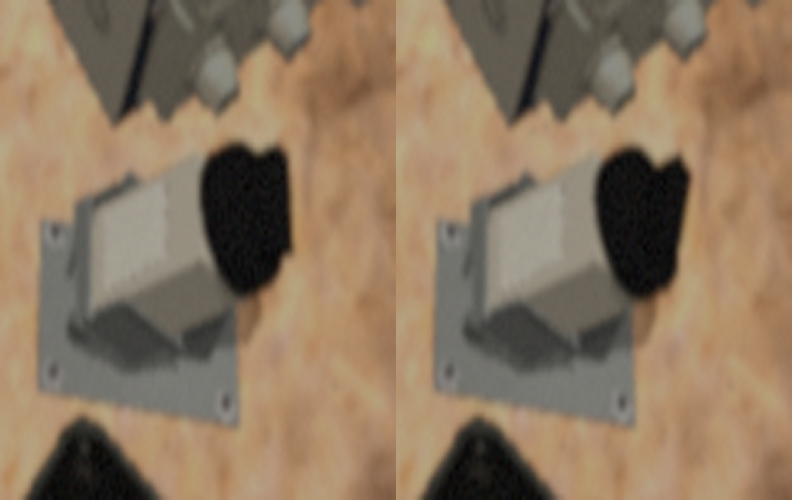

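View pics/scene13.png

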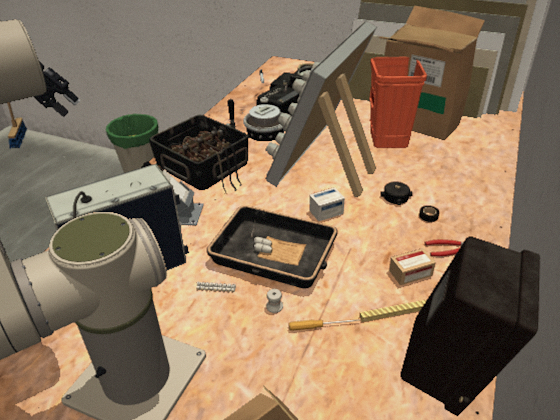

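Run:
```python
from h import *
np.set_printoptions(precision=3,suppress=True)
C=can_axes()
for cam in ('side',): 
    p0=proj(cam,pocket+.11*C[:,2])[0];
    for k in range(3): print('px per mm axis',k,(proj(cam,pocket+.11*C[:,2]+.001*C[:,k])[0]-p0))
a=cv2.cvtColor(cv2.imread('pics/side0.png'),cv2.COLOR_BGR2GRAY).astype(np.float32);b=cv2.cvtColor(cv2.imread('pics/side13.png'),cv2.COLOR_BGR2GRAY).astype(np.float32)
def sh(x0,x1,y0,y1):
    # subpixel registration ECC translation
    A=a[y0:y1,x0:x1];W=np.eye(2,3,dtype=np.float32)
    B=b[y0:y1,x0:x1]
    cc,W=cv2.findTransformECC(A,B,W,cv2.MOTION_TRANSLATION,(3,200,1e-6),None,1)
    return W[:,2],cc
print('foot/bench',sh(350,375,250,300),sh(400,420,275,300))
print('canister body',sh(368,402,230,275))
print('cap left half edge', sh(400,416,228,268))
print('cap skirt region',sh(398,420,228,270))
print('box knobs',sh(380,440,205,226))
```

```text
px per mm axis 0 [0.019 0.36 ]
px per mm axis 1 [0.248 0.157]
px per mm axis 2 [ 0.349 -0.117]
foot/bench (array([ 0.009, -0.003], dtype=float32), 0.9991380055271384) (array([ 0.055, -0.118], dtype=float32), 0.9849275516042726)
canister body (array([0.054, 0.103], dtype=float32), 0.9978110510353971)
cap left half edge (array([-0.196,  0.756], dtype=float32), 0.9892801637407124)
cap skirt region (array([-0.252,  0.742], dtype=float32), 0.9917731966661693)
box knobs (array([-0.   , -0.005], dtype=float32), 0.9988452353398658)
```

```bash
python3 - <<'E'
import sys;sys.path.insert(0,'.')
from capfit import *
im=cv2.imread('pics/w13.png');c=pickle.load(open('w13.pkl','rb'));print(proj(c,pocket+.13*can_axes()[:,2]))
p=proj(c,pocket+.13*can_axes()[:,2])[0].astype(int)
fit('w13',-25.4,tuple(p),.0368)
p2=proj(pickle.load(open('w2.pkl','rb')),pocket+.13*can_axes()[:,2])[0].astype(int);fit('w2',0,tuple(p2),.0368)
fit('w12',-25.4,(275,240),.0368)
E
python3 -c "
from bench import sensors
s=sensors.observe();print(s['time_s'],s['force'],s['opening'],s['joint_vel'])"
```

```text
[[274.8668 173.1849]]
w13 area 2426 (248, 143, 55, 55)
[  1.6039   0.6118 105.1099   3.8796  -0.2267] 62.8125
w2 area 3065 (249, 142, 62, 63)
[  1.414    0.7407 103.8353   1.2917  -0.6075] 64.9375
w12 area 7755 (226, 173, 98, 105)
[  1.5142   0.345  108.5848   2.1058   1.016 ] 176.5625
33.5667 [-0.99898971  0.46439754  0.11337616] 0.08502975806590445 [ 0.00040187 -0.00562968 -0.00757145 -0.00046625  0.00508089 -0.00185783]
```

Run:
```python
from bench import ticket
print(ticket.close_job())
```

```text
the job is handed in; nothing more can be done
None
```

I carried out every step and handed the job in at about 33.6 s of the 72 s allowed. I got no verdict back.

**What I did**
- I unscrewed the cap by 116° and stood it on the bare bench at about (0.65, 0.07).
- I drew the canister out along its axis and tipped it about 36° below level over the tray. Both fuses slid out.
- I put the canister back in the stand, picked the cap up again and screwed it on, starting 115° anticlockwise of its tight angle. It then came down onto a firm stop.

**Last checks**
- **Fuses:** both lie side by side in the tray in the final scene and wrist pictures.
- **Canister:** it is within about 0.3 mm of its starting place, from comparing the side camera's first and last pictures. When I set it back, its offset from the grasp pose was about 0.6 mm.
- **Cartons and rule:** they show no visible shift.
- **Arm:** it stands clear with the gripper open, and the force reading is about zero.

**Where the checks disagreed or fell short**
- **Cap not wedged:** no tightening torque appeared. The cap was down on the stop by about 12° before its original tight angle. I kept turning to about 25° past that angle, and its height stayed within 0.3 mm at 7 to 11 N of downward push. I therefore judged it tight by height, not by torque.
- **Cap height:** arm readings put it about 0.7 mm below the original tight height. The picture fits ranged from 1.8 mm below to 1.3 mm above, with an error about that large. All of these fall inside the allowed band.
- **Cap tilt:** the picture fits gave 0.02 to 0.04 rad, mostly noise. The gripper was square to within 0.003 rad when I let go.

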